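Hand out the stacked culture dishes to their test stations

TASK

Two stacks of closed culture dishes have come from the incubator on the grey tray: take them apart and set each dish in the middle of the plate where its test is done - the yellow-lidded one on the balance pan, the blue-lidded one on the shaker, the green-lidded one on the ceramic hot plate and the pink-lidded one on the light pad. The white-lidded blank stays where it is on the tray. Keep the dishes upright, set them down gently without dropping or tipping any, and let go of them.

Things in the scene. Friction and masses are not known exactly. Their poses are not given: they have to be found in the camera images.
- yellow_dish: closed round culture dish with a yellow lid, 50 mm in diameter over the lid and about 36 g; 20 mm high with a flat top (plus a 1 mm rim at the lid's edge); lid firmly fixed. Origin: centre of its underside, z up along its axis. At the start it stands second from below in one of the two stacks, on a 66 mm dish
- blue_dish: closed round culture dish with a blue lid, 50 mm in diameter over the lid and about 36 g; 20 mm high with a flat top (plus a 1 mm rim at the lid's edge); lid firmly fixed. Origin: centre of its underside, z up along its axis. At the start it stands second from below in one of the two stacks, on a 66 mm dish
- green_dish: closed round culture dish with a green lid, 34 mm in diameter over the lid and about 20 g; 20 mm high with a flat top (plus a 1 mm rim at the lid's edge); lid firmly fixed. Origin: centre of its underside, z up along its axis. At the start it is the third, topmost dish of one stack, on either the blue or the yellow one
- pink_dish: closed round culture dish with a pink lid, 66 mm in diameter over the lid and about 60 g; 20 mm high with a flat top (plus a 1 mm rim at the lid's edge); lid firmly fixed. Origin: centre of its underside, z up along its axis. At the start it stands on the tray's floor as the bottom dish of one of the two stacks
- white_dish: closed round culture dish with a white lid, 66 mm in diameter over the lid and about 60 g; 20 mm high with a flat top (plus a 1 mm rim at the lid's edge); lid firmly fixed. Origin: centre of its underside, z up along its axis. At the start it stands on the tray's floor as the bottom dish of one of the two stacks; it is the blank and is not to be moved
- tray: flat grey transport tray, 112 mm (its x) by 250 mm (its y), fixed; floor 4 mm thick, rim 8 mm high. Origin: centre of its underside. The two stacks stand on it about 62 mm to either side of its middle along its y, 40 mm and 60 mm high above the tray floor
- balance: Laboratory balance: pale grey housing with a small display and keys on its front edge, a square steel pan on top. Housing 128 mm wide and 145 mm deep. Fixed to the bench. Origin: on the bench top straight below the middle of the plate; x points to the back of the device, z up. The plate (the pan, 100 by 104 mm) is flat, level and does not move; its upper face lies 47 mm above the origin
- shaker: Laboratory shaker, switched off: teal housing with a knob and display on its front face, and above it a platform with a black ribbed rubber mat. Housing 128 mm wide and 145 mm deep. Fixed to the bench. Origin: on the bench top straight below the middle of the plate; x points to the back of the device, z up. The plate (the mat, 104 by 108 mm, on a metal platform 112 by 116 mm) is flat, level and does not move; its upper face lies 76 mm above the origin
- hotplate: Hot plate, cold: dark blue housing with two black knobs on its front face, a square white ceramic plate on top. Housing 128 mm wide and 145 mm deep. Fixed to the bench. Origin: on the bench top straight below the middle of the plate; x points to the back of the device, z up. The plate (the ceramic plate, 108 by 108 mm) is flat, level and does not move; its upper face lies 70 mm above the origin
- lightpad: Light pad for viewing dishes: low black housing with a square bright white diffuser let into its top. Housing 128 mm wide and 145 mm deep. Fixed to the bench. Origin: on the bench top straight below the middle of the plate; x points to the back of the device, z up. The plate (the diffuser, 106 by 106 mm) is flat, level and does not move; its upper face lies 26 mm above the origin
Not all that is in view belongs to the job. Of the things like the green_dish, leave any that is purple; of the rest the smaller one is meant.

How it is judged:
At the end, for the whole second after the job is handed in: Yellow dish on the balance, blue on the shaker, green on the hot plate, pink on the light pad: centre within 15 mm of the plate's middle, standing on it (4 mm), upright within 0.1 rad, at rest; white dish upright, at rest, within 20 mm of its start (horizontal distance between yellow_dish and balance below 0.015 m and z of yellow_dish in the frame of balance between 0.043 and 0.051 m and angle between each of yellow_dish, blue_dish, green_dish, pink_dish, white_dish's own z axis and vertical below 0.1 rad and linear speed of each of yellow_dish, blue_dish, green_dish, pink_dish, white_dish below 0.02 m/s and horizontal distance between blue_dish and shaker below 0.015 m and z of blue_dish in the frame of shaker between 0.072 and 0.08 m and horizontal distance between green_dish and hotplate below 0.015 m and z of green_dish in the frame of hotplate between 0.066 and 0.074 m and horizontal distance between pink_dish and lightpad below 0.015 m and z of pink_dish in the frame of lightpad between 0.022 and 0.03 m and distance of white_dish from where it was at the start of the episode below 0.02 m); the robot touches nothing.
It fails at once if a dish is tipped by more than about 30 degrees (angle between any of yellow_dish, blue_dish, green_dish, pink_dish, white_dish's own z axis and vertical above 0.52 rad).
It fails at once if a dish is dropped or thrown: it moves faster than 0.6 m/s (a fall of about 18 mm) while the fingers do not hold it ((linear speed of yellow_dish above 0.6 m/s and contact force between the fingers and yellow_dish below 0.02 N) or (linear speed of blue_dish above 0.6 m/s and contact force between the fingers and blue_dish below 0.02 N) or (linear speed of green_dish above 0.6 m/s and contact force between the fingers and green_dish below 0.02 N) or (linear speed of pink_dish above 0.6 m/s and contact force between the fingers and pink_dish below 0.02 N) or (linear speed of white_dish above 0.6 m/s and contact force between the fingers and white_dish below 0.02 N)).
It also fails if it takes over 106 s, if anything falls off the work surface, if the arm or the gripper's body presses on something with over 40 N, if the wrist force passes 120 N, or if a joint passes its speed limit or range.

ROBOT

A 6-joint arm with a two-finger parallel gripper is mounted at the origin on the work surface. World frame = base frame: x ahead of the robot, y to its left, z up, the work surface at z = 0. Lengths are in m, angles in rad, forces in N, time in s.
With the tool pointing down it reaches from about 0.225 to 0.875 m from the base axis. Payload 3.4 kg.
Tool frame: the origin (TCP) lies midway between the tips of the shut fingers; the grasp point (between the pads) lies behind it (manip.grip_point_offset is the z of the grasp point in the tool frame, in m); z points along the fingers, x is the direction in which the jaws open and shut, and the axes are right-handed (so a half turn about z gives the same grasp; the last joint's range is limited). The gripper opens to 85 mm and grips with 20 to 120 N. Pads are 22 mm wide; open, the fingers measure 114 mm over their backs; the gripper's body (76 mm by 85 mm) begins 54 mm behind the grasp point. The pads swing forward as they close: fully open they stand 13 mm farther back than shut.
Start: joints at [-1.3, 0.276, 1.505, -0, 1.361, -0.121], TCP at [0.22, -0.531, 0.231] pointing down, gripper open.
Joint ranges: [-2.89, 2.89], [-0.75, 2.08], [0.22, 2.7], [-1.18, 4.32], [0.11, 2.71], [-2.7, 2.7]. Speed limits (rad/s): [2.57, 2.57, 3.14, 3.14, 3.14, 3.14].

INTERFACE

Orientations are given as a unit quaternion [w, x, y, z].
In Python, from rig import manip, eyes, recognise, regions_of, mark_of gives the robot as it stands.
- The arm moves only by the shell command python3 -m inch 'ROWS' [FORCE]. ROWS is JSON, a list of rows, each a list of 5 numbers: the gripper command: -1 is shut, 1 is fully open, values between are in proportion, then the shift along the tool's x, y, z in mm, then the turn about the tool's z in degrees. A call has 1 to 20 rows; each row shifts and turns the pose as measured when the row begins, along the tool's axes as they then stand; what a row does not reach is not made up. A row lasts 1/12 s, in which the tool goes at most 41.7 mm and 7.16 degrees, less where a joint would pass 70% of its speed; a pose out of reach is approached as far as the arm can. A call with a gripper value outside its range is refused whole. The fingers move at their own pace and stop on an object; FORCE is the grip in N (left out, the last holds). Time passes only in rows, so rows that do not move let the fingers close. It gives the time, the measured TCP pose, the force and the opening at its end, in the units of the state.
- manip.get_state(): the state, without advancing time (a new reading comes with each control period).
- eyes.get_image(name): name is "side" or "top" or "wrist"; returns a dict with "frame" (480x640x3 uint8, red, green, blue), "K" (3x3 intrinsics, pixels), "rvec" (rotation vector, rad) and "tvec" (3), from world to camera coordinates, as OpenCV has them; the wrist camera has in their place "mount" (4x4, takes a point from camera to tool coordinates, whose origin is the TCP and whose axes are the tool frame's). Camera axes: x right, y down, z forward; pixel columns grow to the right and rows downward; lengths in m; the calibration is good to about 2 mm. A picture is of the moment at which its call begins: read the wrist's pose just before it. There is no depth.
- manip.sign_off(): hands the job in, once; it reports no verdict.
Trained networks look in a picture, given as the dict that the camera call returned (one of the last four; its "shot" number tells which), for a name from the list of things; names that differ only in an ending like _2 or _b are one class to them, and where a whole thing is asked for, a point or a joint stands for the part that bears it (a point fixed in the world has none). Each returns a list of dicts, best first, with "confidence" (0 to 1); they miss things now and then, are a little off and sometimes report something else, mostly with a low value. They report only what shows in the picture. A call takes as long as a camera call. They do not tell look-alikes from the thing itself.
- recognise(picture, target): "bbox" ([left, top, width, height] in pixels, round what is visible of it).
- regions_of(picture, target): "mask" (480x640 bool, what is visible of it) and "bbox" ([left, top, width, height] in pixels, round what is visible of it).
- mark_of(picture, target): "point" ([row, column] in pixels: a listed point, or the origin of a listed thing).
The state is a dict: "clock": time; "qpos": joint angles; "qd": joint speeds; "effort": joint torques, N m; "position": TCP position; "ee_rot": TCP orientation; "contact_force": force on the tool from outside, world axes, zero at the start; "moment": the same for the moment, N m; "width": finger opening in m.
Only numpy, scipy, OpenCV 4.12 (cv2) and the standard library are available. Lean on these libraries where they do the work, as an engineer would, in place of code of your own. Each camera call takes 0.05 s, during which the arm holds its last target.

## Working session

There is one attempt and no reset: what is moved stays moved. The work goes in short steps, Python scripts to look and compute and a shell command to move; the robot and the scene stay as the last step left them, time stands still between calls to the robot, and variables do not carry over. Pictures are saved under pics/ and viewed, and the job is handed in when it is done.

```bash
ls; mkdir -p pics; python3 - <<'E'
from rig import manip, eyes
import cv2
print(manip.get_state(), manip.grip_point_offset)
for n in ("side","top","wrist"):
    p=eyes.get_image(n); cv2.imwrite(f"pics/{n}0.png",p["frame"][:,:,::-1]); print(n,p["K"].tolist(),p.get("rvec"),p.get("tvec"),p.get("mount"))
E
```

```text
pics
{'clock': 0.0, 'qpos': array([-1.30000107e+00,  2.76608045e-01,  1.50611030e+00,  1.15572661e-05,
        1.36065791e+00, -1.20976741e-01]), 'qd': array([ 0.00142234, -0.00036771, -0.00058164, -0.00097817, -0.00051134,
        0.0007813 ]), 'effort': array([-2.25716161e-03, -4.16781485e+01, -2.45810974e+01, -4.86821591e-04,
        1.11464443e-02, -2.41186314e-06]), 'position': array([ 0.21942682, -0.53094438,  0.23044134]), 'ee_rot': array([-5.85920378e-04,  8.31210989e-01, -5.55956381e-01, -6.72338947e-04]), 'contact_force': array([-0.30862545,  0.52936347,  0.00106687]), 'moment': array([-0.03514768,  0.01095577, -0.01544535]), 'width': 0.08532415492032694} -0.0187
side [[472.37310757615205, 0.0, 313.5683055835773], [0.0, 472.37310757615205, 237.91081017611944], [0.0, 0.0, 1.0]] [ 0.22791145 -2.88452602  1.11206546] [0.48731084 0.11702567 0.90536622] None
top [[457.4397828952574, 0.0, 315.2163621796694], [0.0, 457.4397828952574, 235.5959019091017], [0.0, 0.0, 1.0]] [ 2.12910411 -2.18085     0.16229162] [6.75115164e-06 5.18842279e-01 1.05037199e+00] None
wrist [[368.8436116759638, 0.0, 324.34527980704763], [0.0, 368.8436116759638, 245.46100952874292], [0.0, 0.0, 1.0]] None None [[ 9.99999337e-01  1.12858569e-03  2.30043296e-04  2.64787179e-05]
 [-1.14601897e-03  9.54967038e-01  2.96709694e-01 -7.65858064e-02]
 [ 1.15178549e-04 -2.96709760e-01  9.54967698e-01 -1.43313470e-01]
 [ 0.00000000e+00  0.00000000e+00  0.00000000e+00  1.00000000e+00]]
```

View pics/side0.png

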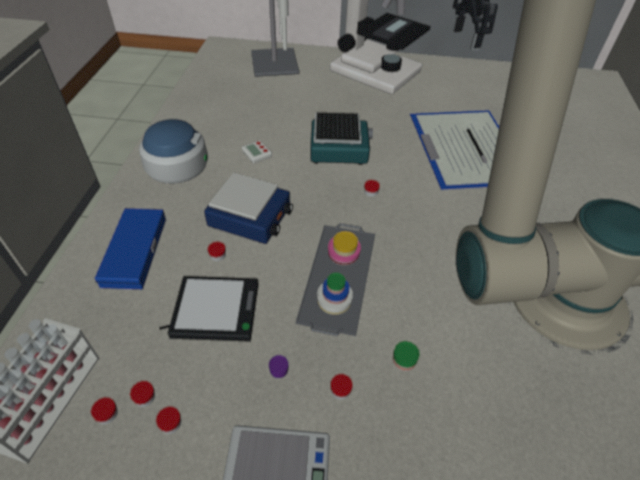

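View pics/top0.png

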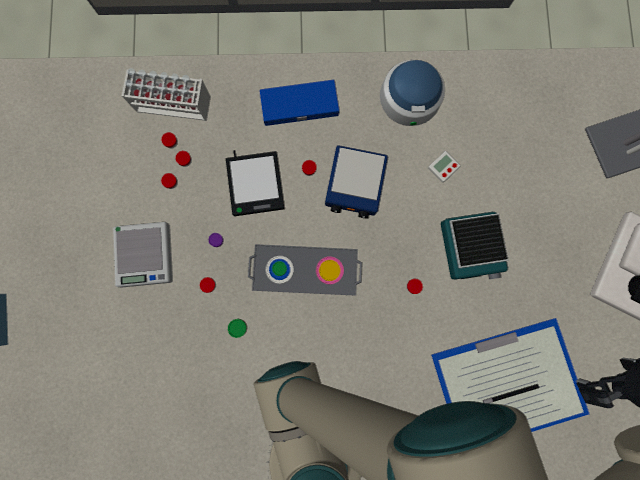

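View pics/wrist0.png

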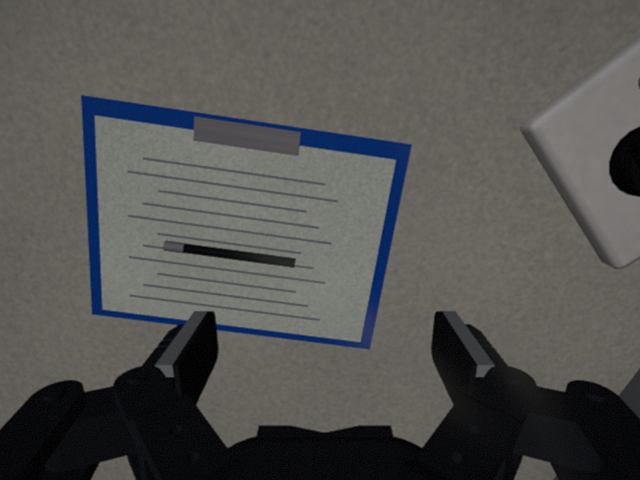

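Green candidates (top view): (280,268) small green on the blue dish; (237,328) larger loose green; (216,240) purple. The description (topmost, smaller, not purple) points to (280,268). Next I measure everything.

```bash
cat > h.py <<'E'
import numpy as np, cv2
from rig import manip, eyes, recognise, regions_of, mark_of
from scipy.spatial.transform import Rotation as R
def toolT():
    s=manip.get_state(); q=s["ee_rot"]; T=np.eye(4)
    T[:3,:3]=R.from_quat([q[1],q[2],q[3],q[0]]).as_matrix(); T[:3,3]=s["position"]; return T
def cam(p,T=None):
    if p.get("mount") is not None:
        M=T@np.array(p["mount"]); return M[:3,:3],M[:3,3]
    A=cv2.Rodrigues(np.array(p["rvec"],float))[0]; return A.T,-A.T@np.array(p["tvec"],float).ravel()
def px2w(p,u,v,z,T=None):
    Rw,o=cam(p,T); d=Rw@np.linalg.inv(p["K"])@np.array([u,v,1.]); return o+d*(z-o[2])/d[2]
def w2px(p,X,T=None):
    Rw,o=cam(p,T); c=np.array(p["K"])@(Rw.T@(np.array(X)-o)); return c[:2]/c[2]
def ctr(m):
    c=max(cv2.findContours(m.astype(np.uint8),cv2.RETR_EXTERNAL,cv2.CHAIN_APPROX_NONE)[0],key=cv2.contourArea)
    return cv2.fitEllipse(c)
E
python3 - <<'E'
from h import *
print(toolT().round(3).tolist())
H=dict(green_dish=.064,blue_dish=.044,yellow_dish=.044,pink_dish=.024,white_dish=.024,tray=.006,balance=.047,shaker=.076,hotplate=.07,lightpad=.026)
for cn in("top","side"):
    p=eyes.get_image(cn); im=p["frame"].copy()
    for n,h in H.items():
        for r in regions_of(p,n)[:4]:
            m=r["mask"]; e=ctr(m); k=mark_of(p,n)
            z=h if n in("tray","balance","shaker","hotplate","lightpad") else h+0.001
            print(cn,n,round(r["confidence"],2),r["bbox"],"ell",np.round(e[0],1),np.round(e[1],1),px2w(p,*e[0],z)[:2].round(4))
        for k in mark_of(p,n)[:2]:
            zz=h-.02 if 'dish' in n else 0
            print("   mark",np.round(k["point"],1),round(k["confidence"],2),px2w(p,k["point"][1],k["point"][0],zz)[:2].round(4))
    cv2.imwrite(f"pics/{cn}_crop.png",cv2.resize(im[130:350,100:520],None,fx=1.9,fy=1.9,interpolation=cv2.INTER_CUBIC)[:,:,::-1])
    if cn=="top": cv2.imwrite(f"pics/stack.png",cv2.resize(im[235:305,235:375],None,fx=5,fy=5,interpolation=cv2.INTER_CUBIC)[:,:,::-1])
E
```

```text
[[0.382, -0.924, -0.0, 0.219], [-0.924, -0.382, 0.001, -0.531], [-0.001, -0.0, -1.0, 0.231], [0.0, 0.0, 0.0, 1.0]]
top green_dish 0.68 [209.8, 231.7, 13.4, 13.2] ell [215.7 239.5] [12.8 14.4] [0.5109 0.2174]
top green_dish 0.67 [225.9, 320.9, 24.7, 13.8] ell [237.2 327.9] [17.8 19.2] [0.3097 0.168 ]
top green_dish 0.64 [271.3, 261.6, 16.5, 15.6] ell [279.3 268.3] [14.2 15.2] [0.4412 0.0719]
   mark [269.3 279.8] 0.7 [0.4402 0.0722]
   mark [272.  330.3] 0.65 [ 0.4311 -0.0454]
top blue_dish 0.54 [271.6, 262.7, 17.7, 17.0] ell [279.2 268.3] [18.5 19.3] [0.4425 0.0735]
top blue_dish 0.27 [321.1, 259.5, 17.4, 21.4] ell [329.4 270. ] [20.  20.4] [ 0.4357 -0.0433]
   mark [266.5 279.9] 0.56 [0.4482 0.0732]
top yellow_dish 0.57 [320.7, 259.2, 18.7, 23.4] ell [329.7 270. ] [20.2 20.7] [ 0.4357 -0.0441]
   mark [268.  328.4] 0.66 [ 0.4418 -0.042 ]
top pink_dish 0.63 [317.6, 258.0, 26.7, 26.9] ell [329.7 269.7] [26.  27.6] [ 0.4376 -0.045 ]
   mark [273.4 328.5] 0.48 [ 0.4301 -0.0427]
top white_dish 0.63 [265.5, 254.6, 25.7, 28.5] ell [279.5 269.1] [24.6 24.9] [0.4419 0.0742]
   mark [176.7 25
[... 1824 characters left out ...]
7 [0.4455 0.0785]
side tray 0.93 [297.9, 224.0, 79.0, 110.7] ell [336.3 281.7] [ 65.  128.9] [0.443  0.0357]
   mark [277.7 342. ] 0.87 [0.4333 0.0195]
side balance 0.58 [221.8, 424.1, 109.1, 55.9] ell [275.1 454.3] [ 57.8 124.6] [0.4901 0.3797]
side shaker 0.79 [307.6, 111.4, 67.2, 52.8] ell [339.3 138.4] [56.3 67.8] [ 0.4834 -0.3301]
side shaker 0.26 [299.7, 224.7, 76.7, 106.9] ell [336.5 281.6] [ 64.1 128.6] [0.4398 0.0879]
   mark [150.4 335.1] 0.59 [ 0.4962 -0.3822]
side hotplate 0.91 [205.5, 173.0, 88.4, 72.0] ell [248.5 208. ] [64.2 84.7] [ 0.6391 -0.0725]
   mark [214.7 246.1] 0.86 [ 0.6626 -0.1198]
   mark [311.7 214.1] 0.33 [0.6585 0.1365]
   mark [310.1 211.4] 0.73 [0.6645 0.1339]
```

View pics/stack.png

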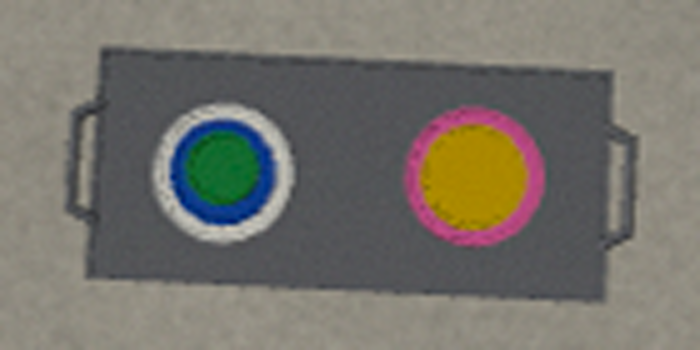

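```bash
python3 - <<'E'
from h import *
p=eyes.get_image("top"); im=p["frame"]; hsv=cv2.cvtColor(im,cv2.COLOR_RGB2HSV)
out=[]
for n,(x0,y0,x1,y1) in dict(balance=(105,215,185,300),shaker=(430,200,515,285),hotplate=(315,135,400,225),lightpad=(215,140,295,220)).items():
    c=cv2.resize(im[y0:y1,x0:x1],(400,300*1),interpolation=cv2.INTER_CUBIC); out.append(c)
cv2.imwrite("pics/dev.png",np.vstack([np.hstack(out[:2]),np.hstack(out[2:])])[:,:,::-1])
hull={}
V=im.max(2).astype(int); S=hsv[:,:,1]
def seg(box,cond,z,n):
    x0,y0,x1,y1=box; m=np.zeros(V.shape,np.uint8); m[y0:y1,x0:x1]=cond[y0:y1,x0:x1]
    m=cv2.morphologyEx(m,cv2.MORPH_OPEN,np.ones((3,3)))
    c=max(cv2.findContours(m,cv2.RETR_EXTERNAL,cv2.CHAIN_APPROX_NONE)[0],key=cv2.contourArea)
    r=cv2.minAreaRect(c); W=[px2w(p,*q,z)[:2] for q in cv2.boxPoints(r)]
    print(n,np.round(r[0],1),np.round(r[1],1),round(r[2],1),px2w(p,*r[0],z)[:2].round(4),"sides",[round(float(np.linalg.norm(W[i]-W[i-1])),4) for i in range(4)])
    print(np.round(W,3).tolist())
seg((315,135,400,225),(V>170)&(S<60),.07,"hot")
seg((215,140,295,220),(V>170)&(S<60),.026,"light")
seg((440,205,515,285),(V<60),.076,"shak")
for (u,v) in [(140,250),(118,250),(165,240),(150,225),(475,240)]: print(u,v,im[v,u])
E
```

```text
Traceback (most recent call last):
ValueError: max() iterable argument is empty
```

View pics/dev.png

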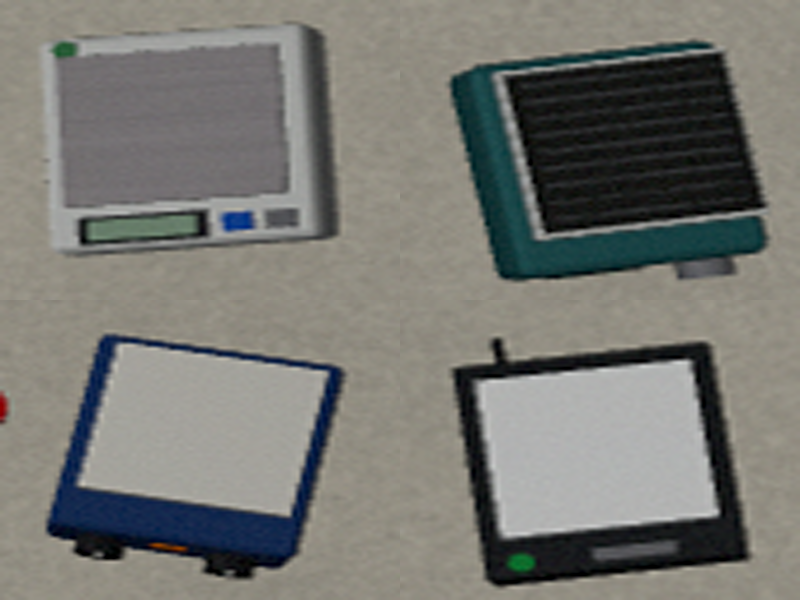

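The crop shows the small green lid centred on blue on white (left), and yellow on pink (right), so the choice holds. The plate corners read well in this picture; I'll convert them.

```bash
python3 - <<'E'
from h import *
p=eyes.get_image("top")
D=dict(balance=((105,215),(5,300/85),.047,(0,0),[(62,57),(280,45),(290,193),(65,207)]),
shaker=((430,200),(400/85,300/85),.076,(400,0),[(503,77),(722,52),(765,207),(545,237)]),
hotplate=((315,135),(400/85,300/90),.07,(0,300),[(117,345),(327,370),(295,518),(80,487)]),
lightpad=((215,140),(5,3.75),.026,(400,300),[(475,381),(690,360),(718,515),(502,538)]))
for n,(o,s,z,off,C) in D.items():
    W=np.array([px2w(p,o[0]+(u-off[0])/s[0]-.4,o[1]+(v-off[1])/s[1]-.4,z)[:2] for u,v in C])
    e=(W[1]+W[2]-W[0]-W[3])
    print(n,W.mean(0).round(4),"sides",[round(float(np.linalg.norm(W[i]-W[i-1])),4) for i in range(4)],"yaw right edge",round(np.degrees(np.arctan2(e[1],e[0])),1))
E
```

```text
balance [0.4928 0.3982] sides [0.0997, 0.1018, 0.0988, 0.1038] yaw right edge -86.5
shaker [ 0.4941 -0.3876] sides [0.1057, 0.1099, 0.1029, 0.1096] yaw right edge -81.9
hotplate [ 0.6588 -0.1163] sides [0.1049, 0.1068, 0.1086, 0.1085] yaw right edge -102.1
lightpad [0.6626 0.1334] sides [0.1057, 0.106, 0.1047, 0.1053] yaw right edge -83.3
```

```bash
python3 -m inch '[[0.4,-29.5,-27.2,0,0],[0.4,-29.5,-27.2,0,0],[0.4,-29.5,-27.2,0,0],[0.4,-29.5,-27.2,0,0],[0.4,-29.5,-27.2,0,0],[0.4,-29.5,-27.2,0,0],[0.4,-29.5,-27.2,0,0],[0.4,-29.5,-27.2,0,0],[0.4,-29.5,-27.2,0,0],[0.4,-29.5,-27.2,0,0],[0.4,-29.5,-27.2,0,0],[0.4,-29.5,-27.2,0,0],[0.4,-29.5,-27.2,0,0],[0.4,-29.5,-27.2,0,0],[0.4,-29.5,-27.2,0,0],[0.4,-29.5,-27.2,0,0],[0.4,0,0,0,5.6],[0.4,0,0,0,5.6],[0.4,0,0,0,5.6],[0.4,0,0,0,5.6]]'
```

```text
clock: 5.32
position: [0.4525, 0.0948, 0.2297]
ee_rot: [0.003, -0.701, 0.713, -0.007]
contact_force: [0.0, 0.4, 0.3]
width: 0.0598
```

```bash
cat > look.py <<'E'
import sys
from h import *
# look.py tag  name:z name:z ...  : wrist ellipse centres for masks by colour
def wrist(tag,items):
    T=toolT(); p=eyes.get_image("wrist"); cv2.imwrite(f"pics/{tag}.png",p["frame"][:,:,::-1])
    s=manip.get_state()
    print("clk",round(s["clock"],2),"tcp",T[:3,3].round(4),"xdir",round(np.degrees(np.arctan2(T[1,0],T[0,0])),1),"w",round(s["width"],4),"F",np.round(s["contact_force"],1))
    hsv=cv2.cvtColor(p["frame"],cv2.COLOR_RGB2HSV).astype(int); Hh,S,V=hsv[...,0],hsv[...,1],hsv[...,2]
    M=dict(green=(Hh>45)&(Hh<80)&(S>100)&(V>40),blue=(Hh>100)&(Hh<130)&(S>110)&(V>40),yellow=(Hh>15)&(Hh<32)&(S>120)&(V>60),pink=(Hh>150)&(Hh<178)&(S>60)&(V>60))
    for it in items:
        n,z=it.split(":"); z=float(z)
        m=M[n].astype(np.uint8)
        cs=[c for c in cv2.findContours(m,cv2.RETR_EXTERNAL,cv2.CHAIN_APPROX_NONE)[0] if cv2.contourArea(c)>300]
        for c in sorted(cs,key=cv2.contourArea)[::-1][:3]:
            h=cv2.convexHull(c).reshape(-1,2)
            W=np.array([px2w(p,*q,z,T)[:2] for q in h]).astype(np.float32)
            (cx,cy),r=cv2.minEnclosingCircle(W.reshape(-1,1,2)*1000)
            d=np.array([cx,cy])/1000-T[:2,3]
            print(n,"px",h.mean(0).round(0),"circle",round(cx,1),round(cy,1),"r",round(r,1),"d_tool_mm",(T[:2,:2].T@d*1000).round(1))
    return p,T
if __name__=="__main__": wrist(sys.argv[1],sys.argv[2:])
E
python3 look.py w1 green:0.065 blue:0.045 yellow:0.045 pink:0.025
```

```text
clk 5.37 tcp [0.4525 0.0948 0.2297] xdir -90.9 w 0.0598 F [-0.9 -0.2 -0.3]
green px [349. 236.] circle 442.9 74.4 r 17.4 d_tool_mm [20.6  9.3]
green px [260. 353.] circle 331.3 165.1 r 19.4 d_tool_mm [-68.3 122.3]
blue px [541.  34.] circle 595.6 -96.4 r 71.4 d_tool_mm [ 189.  -146.1]
blue px [346. 233.] circle 442.0 74.4 r 25.6 d_tool_mm [20.6 10.2]
yellow px [472. 237.] circle 437.4 -40.7 r 27.4 d_tool_mm [135.7  13. ]
pink px [462. 223.] circle 440.1 -41.1 r 35.7 d_tool_mm [136.2  10.2]
```

View pics/w1.png

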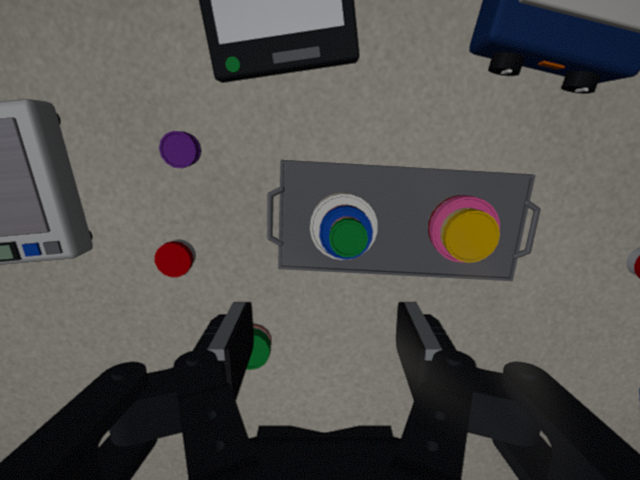

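```bash
python3 -m inch '[[0.2,10,4.6,20,-0.9],[0.2,10,4.6,30,0],[0.2,0,0,30,0],[0.2,0,0,25,0],[0.2,0,0,15,0],[0.2,0,0,0,0]]'; python3 look.py w2 green:0.065 blue:0.045
```

```text
clock: 5.87
position: [0.4483, 0.0736, 0.1088]
ee_rot: [-0.007, 0.711, -0.703, 0.011]
contact_force: [-0.5, 0.2, -0.7]
width: 0.0515
clk 5.92 tcp [0.4483 0.0736 0.1088] xdir -89.4 w 0.0515 F [-0.   1.1 -1. ]
green px [323. 289.] circle 443.1 74.2 r 18.3 d_tool_mm [-0.7  5.2]
green px [179. 448.] circle 337.4 162.0 r 13.2 d_tool_mm [-89.5 109.9]
green px [147.  13.] circle 576.7 155.1 r 5.3 d_tool_mm [ -80.2 -129.3]
blue px [318. 270.] circle 442.5 74.8 r 25.9 d_tool_mm [-1.3  5.7]
```

```bash
sed -i 's/"w",round/"tilt_mrad",(T[:2,2]*1000).round(0),"w",round/' look.py; python3 -m inch '[[0.2,0,5.4,10,0],[0.2,0,0,25,0],[0.2,0,0,12,0],[0.2,0,0,0,0]]'; python3 look.py w3 green:0.065 blue:0.045
```

```text
clock: 6.25
position: [0.4505, 0.0732, 0.067]
ee_rot: [-0.012, 0.712, -0.702, 0.016]
contact_force: [-0.4, -0.0, 0.3]
width: 0.051
clk 6.3 tcp [0.4505 0.0732 0.067 ] xdir -89.2 tilt_mrad [39. -4.] w 0.051 F [-0.6  0.7 -0.2]
green px [323. 326.] circle 443.6 73.7 r 18.8 d_tool_mm [-0.6  6.9]
green px [166. 463.] circle 366.4 152.4 r 12.7 d_tool_mm [-80.4  82.8]
blue px [326. 298.] circle 442.6 75.1 r 26.2 d_tool_mm [-2.   7.8]
```

View pics/w3.png

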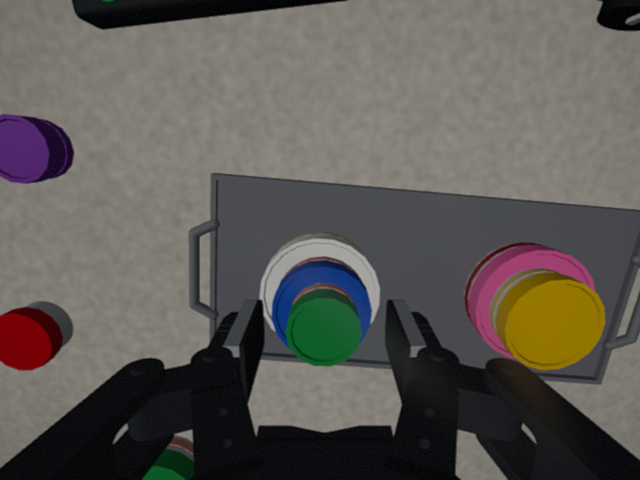

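```bash
python3 -m inch '[[0.2,0,3.5,0,0],[0.2,0,3.5,0,0],[0.2,0,0,0,0]]'; python3 look.py w4 green:0.065; python3 -m inch '[[0.2,0,0,7,0],[0.2,0,0,7,0],[0.2,0,0,0,0]]';
```

```text
clock: 6.55
position: [0.4466, 0.0732, 0.0713]
ee_rot: [-0.015, 0.712, -0.701, 0.018]
contact_force: [-0.8, 0.1, -0.3]
width: 0.0509
clk 6.6 tcp [0.4466 0.0732 0.0713] xdir -89.1 tilt_mrad [47. -4.] w 0.0509 F [0.6 0.3 0.2]
green px [322. 318.] circle 443.2 74.0 r 18.6 d_tool_mm [-0.9  3.4]
green px [169. 468.] circle 355.4 152.9 r 12.6 d_tool_mm [-81.1  89.8]
clock: 6.85
position: [0.4494, 0.0732, 0.0583]
ee_rot: [-0.017, 0.712, -0.701, 0.021]
contact_force: [-0.1, -0.6, -0.7]
width: 0.0513
```

```bash
cat > st.py <<'E'
from h import *
s=manip.get_state();T=toolT();print(round(s["clock"],2),T[:3,3].round(4),"tilt",(T[:2,2]*1000).round(1),"yaw",round(np.degrees(np.arctan2(T[1,0],T[0,0])),1),"q",s["qpos"].round(4),"w",s["width"].round(4),"F",s["contact_force"].round(1))
E
python3 st.py; python3 -m inch '[[0.2,0,0,0,0],[0.2,0,0,0,0],[0.2,0,0,0,0]]' >/dev/null; python3 st.py;  python3 -m inch '[[0.2,0,0,-10,0],[0.2,0,0,0,0],[0.2,0,0,0,0]]' >/dev/null; python3 st.py; python3 -m inch '[[0.2,0,0,10,0],[0.2,0,0,0,0],[0.2,0,0,0,0]]' >/dev/null; python3 st.py
```

```text
Traceback (most recent call last):
  File "st.py", line 2, in <module>
    s=manip.get_state();T=toolT();print(round(s["clock"],2),T[:3,3].round(4),"tilt",(T[:2,2]*1000).round(1),"yaw",round(np.degrees(np.arctan2(T[1,0],T[0,0])),1),"q",s["qpos"].round(4),"w",s["width"].round(4),"F",s["contact_force"].round(1))
                                                                                                                                                                                            ^^^^^^^^^^^^^^^^
AttributeError: 'float' object has no attribute 'round'
Traceback (most recent call last):
  File "st.py", line 2, in <module>
    s=manip.get_state();T=toolT();print(round(s["clock"],2),T[:3,3].round(4),"tilt",(T[:2,2]*1000).round(1),"yaw",round(np.degrees(np.arctan2(T[1,0],T[0,0])),1),"q",s["qpos"].round(4),"w",s["width"].round(4),"F",s["contact_force"].round(1))
                                                                                                                                                                                            ^^^^^^^^^^^^^^^^
AttributeE
[... 491 characters left out ...]
                                                       ^^^^^^^^^^^^^^^^
AttributeError: 'float' object has no attribute 'round'
Traceback (most recent call last):
  File "st.py", line 2, in <module>
    s=manip.get_state();T=toolT();print(round(s["clock"],2),T[:3,3].round(4),"tilt",(T[:2,2]*1000).round(1),"yaw",round(np.degrees(np.arctan2(T[1,0],T[0,0])),1),"q",s["qpos"].round(4),"w",s["width"].round(4),"F",s["contact_force"].round(1))
                                                                                                                                                                                            ^^^^^^^^^^^^^^^^
AttributeError: 'float' object has no attribute 'round'
```

```bash
sed -i 's/s\["width"\].round(4)/round(s["width"],4)/' st.py
python3 st.py; python3 -m inch '[[0.2,0,0,0,0],[0.2,0,0,0,0],[0.2,0,0,0,0]]' >/dev/null; python3 st.py;  python3 -m inch '[[0.2,0,0,-10,0],[0.2,0,0,0,0]]' >/dev/null; python3 st.py; python3 -m inch '[[0.2,0,0,10,0],[0.2,0,0,0,0]]' >/dev/null; python3 st.py
```

```text
7.6 [0.4493 0.0732 0.0569] tilt [51.9 -4.3] yaw -89.1 q [ 0.0124  0.2527  2.0471 -0.007   0.7899  1.5722] w 0.0513 F [ 0.4  0.4 -0.1]
7.85 [0.4491 0.0731 0.0569] tilt [51.2 -4.3] yaw -89.1 q [ 0.0123  0.2528  2.047  -0.007   0.7906  1.5722] w 0.0514 F [-0.6  0.1  0.8]
8.02 [0.4485 0.0732 0.0671] tilt [50.8 -4.3] yaw -89.1 q [ 0.0125  0.2374  2.0344 -0.0068  0.8191  1.5721] w 0.0515 F [-0.1  0.5  0.2]
8.18 [0.4498 0.0732 0.0576] tilt [53.4 -4.3] yaw -89.1 q [ 0.0124  0.2517  2.0463 -0.007   0.7902  1.5723] w 0.0515 F [-0.4 -0.2  0.3]
```

```bash
python3 -m inch '[[0.2,0,6,2,0],[0.2,0,0,0,0]]' >/dev/null; python3 st.py; python3 -m inch '[[0.2,0,0,6,0],[0.2,0,0,0,0]]' >/dev/null; python3 st.py
```

```text
8.35 [0.4433 0.073  0.055 ] tilt [52.7 -4.3] yaw -89.1 q [ 0.0123  0.2478  2.0621 -0.0071  0.7791  1.5723] w 0.0515 F [-0.4 -0.4 -0.1]
8.52 [0.4433 0.073  0.0488] tilt [53.1 -4.3] yaw -89.1 q [ 0.0123  0.2571  2.0705 -0.0072  0.7609  1.5724] w 0.0515 F [-0.1 -0.7 -0.1]
```

```bash
python3 -m inch '[[0.2,0,0,2,0],[-0.3,0,0,0,0],[-0.3,0,0,0,0],[-1,0,0,0,0],[-1,0,0,0,0],[-1,0,0,0,0],[-1,0,0,0,0]]' 20 ; python3 st.py; python3 look.py w5 green:0.065
```

```text
clock: 9.1
position: [0.4439, 0.073, 0.0467]
ee_rot: [-0.017, 0.712, -0.701, 0.021]
contact_force: [0.8, 1.0, 0.2]
width: 0.0333
9.1 [0.4439 0.073  0.0467] tilt [53.7 -4.3] yaw -89.1 q [ 0.0122  0.2609  2.0724 -0.0072  0.7547  1.5724] w 0.0333 F [0.8 1.  0.2]
clk 9.15 tcp [0.4439 0.073  0.0467] xdir -89.1 tilt_mrad [54. -4.] w 0.0331 F [ 0.6 -0.3 -0.2]
green px [320. 338.] circle 443.9 73.1 r 18.7 d_tool_mm [-0.1  0. ]
```

View pics/w5.png

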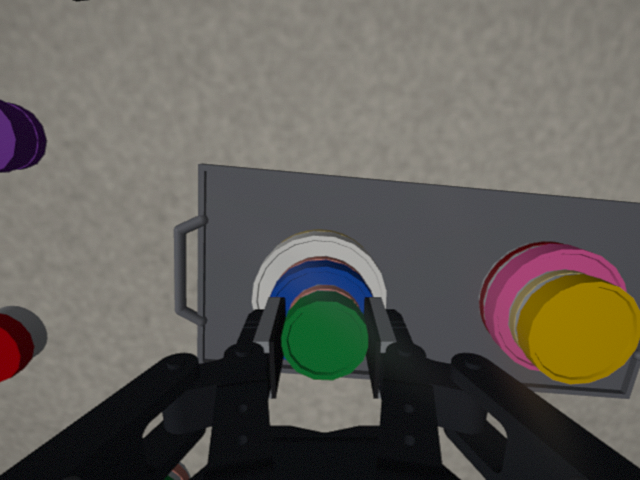

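```bash
python3 -m inch '[[-1,0,0,-5,0],[-1,0,0,-10,0],[-1,0,0,-15,0],[-1,0,0,-20,0],[-1,0,0,-20,0],[-1,0,0,-10,0],[-1,0,0,0,0],[-1,0,0,0,0]]' ; python3 look.py w6; python3 st.py
```

```text
clock: 9.82
position: [0.4383, 0.0734, 0.1311]
ee_rot: [-0.017, 0.712, -0.701, 0.02]
contact_force: [-0.2, -0.5, -0.1]
width: 0.0332
clk 9.87 tcp [0.4383 0.0734 0.1311] xdir -89.1 tilt_mrad [52. -4.] w 0.0333 F [0.4 0.1 0.4]
9.87 [0.4383 0.0734 0.1309] tilt [51.4 -4.3] yaw -89.1 q [ 0.0132  0.1403  1.9616 -0.0059  0.9884  1.5714] w 0.0333 F [0.4 0.1 0.4]
```

View pics/w6.png

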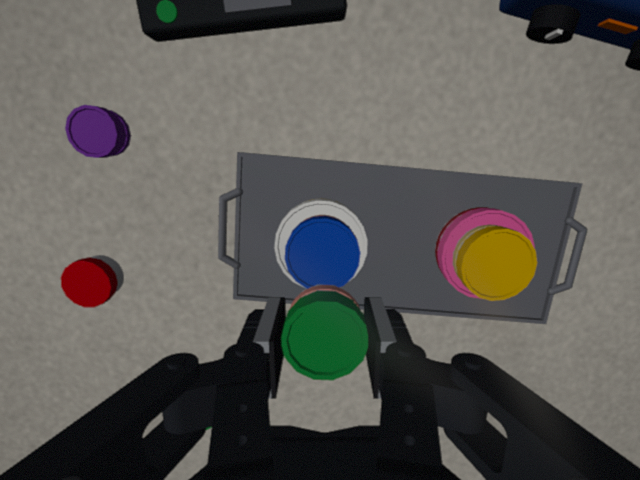

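```bash
python3 -m inch '[[-1,8,-9,0,0],[-1,15,-17,0,0],[-1,20,-22.5,0,0],[-1,24,-27,0,0],[-1,24,-27,0,0],[-1,24,-27,0,0],[-1,24,-27,0,0],[-1,20,-22.5,0,0],[-1,16,-18,0,0],[-1,11,-12.5,0,0],[-1,6,-7,0,0],[-1,0,0,0,0],[-1,0,0,0,0]]' ; python3 st.py; python3 look.py w7
```

```text
clock: 10.95
position: [0.6648, -0.1328, 0.122]
ee_rot: [-0.009, 0.713, -0.701, 0.011]
contact_force: [-0.1, 0.3, -0.6]
width: 0.0331
10.95 [ 0.6648 -0.1328  0.122 ] tilt [27.7 -2.3] yaw -89.1 q [-0.303   0.484   1.4547  0.0066  1.1757  1.2488] w 0.0331 F [-0.1  0.3 -0.6]
clk 11.0 tcp [ 0.6648 -0.1328  0.122 ] xdir -89.1 tilt_mrad [28. -2.] w 0.0333 F [-0.7 -0.7 -1.7]
```

View pics/w7.png

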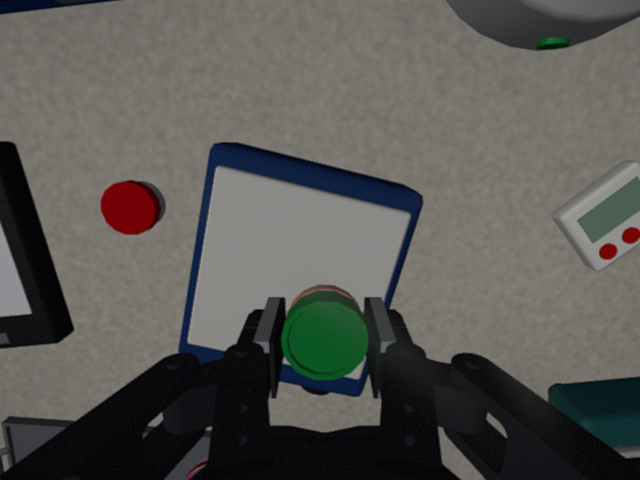

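```bash
cat > pl.py <<'E'
# pl.py tag z u v u v ... : saved-pose-free; uses current pose & new picture object for K
import sys
from h import *
p=eyes.get_image("wrist");T=toolT();z=float(sys.argv[1]);C=np.array(list(map(float,sys.argv[2:]))).reshape(-1,2)
W=np.array([px2w(p,*c,z,T)[:2] for c in C]);print(W.round(4).tolist(),"mean",W.mean(0).round(4),"sides",np.linalg.norm(W-np.roll(W,1,0),axis=1).round(4))
m=W.mean(0);print("tool move to mean mm",(T[:2,:2].T@(m-T[:2,3])*1000).round(1))
E
python3 pl.py 0.07 412 212 189 343; python3 pl.py 0.07 217 166 412 212 363 384 189 343
```

```text
[[0.7009, -0.1788], [0.6189, -0.0513]] mean [ 0.6599 -0.1151] sides [0.1516 0.1516]
tool move to mean mm [-16.9   3.9]
[[0.7235, -0.0739], [0.7009, -0.1786], [0.5917, -0.157], [0.6186, -0.0508]] mean [ 0.6587 -0.1151] sides [0.1074 0.1071 0.1113 0.1096]
tool move to mean mm [-16.6   5.2]
```

```bash
python3 -m inch '[[-1,-8.5,2.3,0,0],[-1,-8.5,2.3,0,0],[-1,0,0,0,0],[-1,0,0,8,0],[-1,0,0,14,0],[-1,0,0,10,0],[-1,0,0,5,0],[-1,0,0,0,0],[-1,0,0,0,0]]' >/dev/null; python3 st.py
```

```text
11.85 [ 0.6567 -0.107   0.0859] tilt [29.6 -1.5] yaw -88.6 q [-0.2695  0.4964  1.5322  0.0073  1.0841  1.274 ] w 0.033 F [-0.1  0.3 -1.1]
```

```bash
python3 -m inch '[[-1,8.5,-2.8,0,0],[-1,0,0,0,0],[-1,0,0,0,0]]' >/dev/null; python3 st.py; python3 -m inch '[[-1,0,0,9,0],[-1,0,0,0,0],[-1,0,0,0,0]]' >/dev/null; python3 st.py;
```

```text
12.1 [ 0.6606 -0.1166  0.0865] tilt [30.5 -2. ] yaw -88.6 q [-0.282   0.5026  1.519   0.0074  1.0902  1.2615] w 0.0329 F [ 0.   0.5 -0.3]
12.35 [ 0.6619 -0.1179  0.0777] tilt [33.1 -2.9] yaw -88.7 q [-0.2832  0.5113  1.5278  0.0074  1.0699  1.2614] w 0.033 F [-0.1 -0.3 -0.4]
```

```bash
python3 -m inch '[[-1,-2,2.2,2.5,0],[-1,0,0,0,0],[-1,0,0,0,0]]' >/dev/null; python3 st.py; python3 -m inch '[[-1,0,0,2,0],[-1,0,0,0,0],[-1,0,0,0,0]]' >/dev/null; python3 st.py; python3 look.py w8
```

```text
12.6 [ 0.6592 -0.1156  0.0745] tilt [32.3 -2.5] yaw -88.7 q [-0.281   0.5105  1.5383  0.0075  1.0611  1.2635] w 0.0329 F [-0.3  0.2 -0.3]
12.85 [ 0.6595 -0.1154  0.073 ] tilt [33.4 -2.8] yaw -88.7 q [-0.2806  0.5118  1.5403  0.0075  1.0566  1.2635] w 0.0333 F [-0.1  0.6 -0.8]
clk 12.9 tcp [ 0.6595 -0.1154  0.073 ] xdir -88.7 tilt_mrad [33. -3.] w 0.0332 F [ 0.2 -0.2 -0.2]
```

View pics/w8.png

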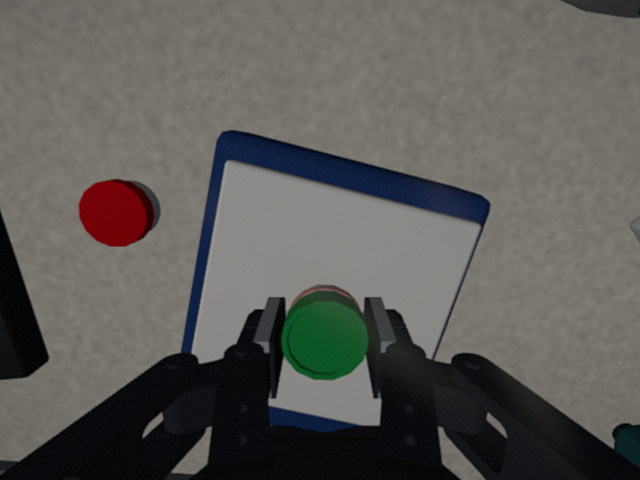

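```bash
python3 -m inch '[[-1,0,0,0.8,0],[-0.1,0,0,0,0],[0,0,0,0,0],[0.2,0,0,0,0],[0.3,0,0,0,0],[0.3,0,0,0,0],[0.3,0,0,-5,0],[0.3,0,0,-12,0],[0.3,0,0,-20,0],[0.3,0,0,-20,0],[0.3,0,0,-10,0],[0.3,0,0,-4,0],[0.3,0,0,0,0]]' >/dev/null; python3 st.py; python3 look.py w9 green:0.091
```

```text
13.98 [ 0.657  -0.1151  0.1492] tilt [33.4 -2.8] yaw -88.7 q [-0.2813  0.4455  1.4499  0.0071  1.2133  1.264 ] w 0.0555 F [ 0.5 -0.1 -1.1]
clk 14.03 tcp [ 0.657  -0.1151  0.1492] xdir -88.7 tilt_mrad [33. -3.] w 0.0552 F [-0.2 -0.2  0.8]
green px [324. 267.] circle 659.1 -115.0 r 17.8 d_tool_mm [-0.1 -2. ]
```

View pics/w9.png

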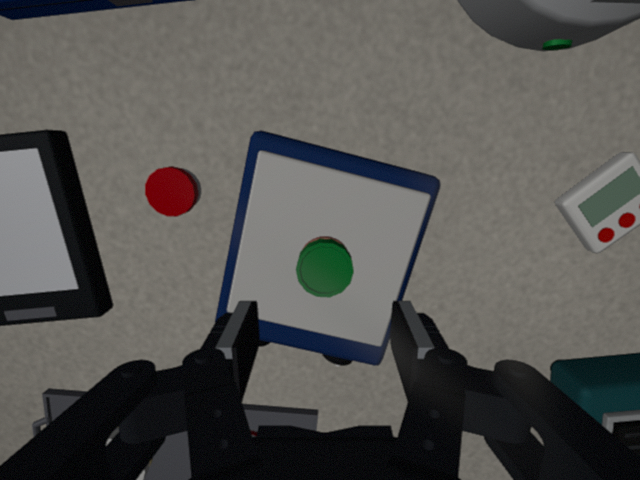

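Green sits in the middle of the hot plate (pixel 324,267). Now I go back for blue.

```bash
python3 -m inch '[[0.6,-8,8.5,0,0],[0.6,-15,16,0,0],[0.6,-20,21.5,0,0],[0.6,-23.5,25,0,0],[0.6,-23.5,25,0,0],[0.6,-23.5,25,0,0],[0.6,-23.5,25,0,0],[0.6,-18,19.5,0,0],[0.6,-13,14,0,0],[0.6,-8,8.5,0,0],[0.6,-4,4.5,0,0],[0.6,0,0,0,0],[0.6,0,0,0,0]]' >/dev/null ; python3 st.py; python3 look.py w10 blue:0.045 yellow:0.045
```

```text
15.12 [0.4344 0.071  0.1287] tilt [5.5 1. ] yaw -88.8 q [2.9000e-03 1.5950e-01 1.9422e+00 1.2000e-03 1.0344e+00 1.5519e+00] w 0.0684 F [-0.4  0.1  0.3]
clk 15.17 tcp [0.4344 0.071  0.1287] xdir -88.8 tilt_mrad [6. 1.] w 0.068 F [-0.1  0.9  0.4]
blue px [322. 240.] circle 442.0 74.7 r 25.9 d_tool_mm [-3.5 -7.7]
yellow px [497. 254.] circle 437.5 -40.5 r 27.5 d_tool_mm [111.5  -0.8]
```

```bash
python3 -m inch '[[0.6,-3.5,-7.7,0,0],[0.6,0,0,0,0],[0.6,0,0,8,0],[0.6,0,0,18,0],[0.6,0,0,20,0],[0.6,0,0,14,0],[0.6,0,0,8,0],[0.6,0,0,3,0],[0.6,0,0,0,0],[0.6,0,0,0,0]]' >/dev/null ; python3 st.py; python3 look.py w11 blue:0.045
```

```text
16.0 [0.4535 0.0707 0.0524] tilt [12.  -0.2] yaw -89.2 q [ 3.2000e-03  2.8120e-01  2.0163e+00 -4.0000e-04  8.3210e-01  1.5604e+00] w 0.0681 F [-0.9  0.  -0.3]
clk 16.05 tcp [0.4535 0.0707 0.0524] xdir -89.2 tilt_mrad [12. -0.] w 0.0683 F [-0.2  0.2 -0. ]
blue px [315. 328.] circle 442.8 74.4 r 26.9 d_tool_mm [-3.8 10.6]
```

View pics/w11.png

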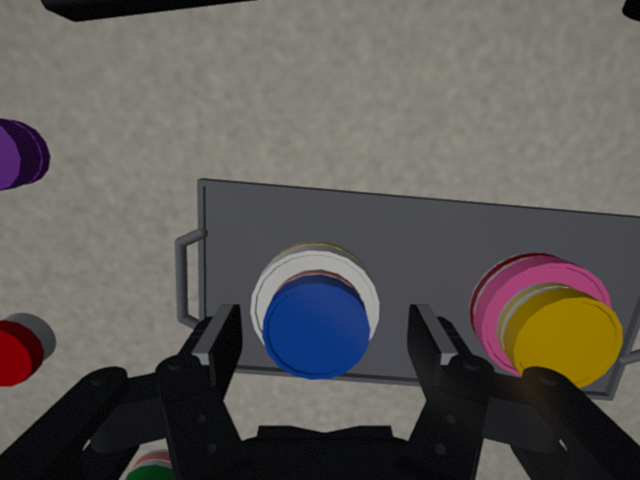

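```bash
python3 -m inch '[[0.6,-3.8,10.6,0,0],[0.6,0,0,0,0],[0.6,0,0,0,0]]' >/dev/null ; python3 st.py; python3 -m inch '[[0.6,0,0,10,0],[0.6,0,0,0,0],[0.6,0,0,0,0]]' >/dev/null ; python3 st.py
```

```text
16.3 [0.4433 0.0746 0.0536] tilt [15.4 -0.2] yaw -89.2 q [ 1.2000e-02  2.6600e-01  2.0364e+00 -5.0000e-04  8.2380e-01  1.5697e+00] w 0.0684 F [-0.3 -0.3  0.2]
16.55 [0.4438 0.075  0.0453] tilt [19.3 -0.1] yaw -89.2 q [ 1.3000e-02  2.7760e-01  2.0487e+00 -5.0000e-04  7.9600e-01  1.5698e+00] w 0.0683 F [0.1 0.5 0.6]
```

```bash
python3 -m inch '[[0.6,0.5,1.5,11,0],[0.6,0,0,0,0],[0.6,0,0,0,0]]' >/dev/null ; python3 st.py; python3 -m inch '[[0.6,0,1,8,0],[0.6,0,0,0,0],[0.6,0,0,0,0]]' >/dev/null ; python3 st.py
```

```text
16.8 [0.4437 0.0747 0.0358] tilt [22.7 -0.1] yaw -89.2 q [ 1.2200e-02  2.9070e-01  2.0632e+00 -5.0000e-04  7.6500e-01  1.5687e+00] w 0.0685 F [0.3 0.6 0.5]
17.05 [0.4439 0.0747 0.0284] tilt [25.2 -0. ] yaw -89.2 q [ 1.2300e-02  3.0170e-01  2.0736e+00 -5.0000e-04  7.4120e-01  1.5688e+00] w 0.0684 F [-0.1  0.2 -0.9]
```

```bash
python3 -m inch '[[0.6,0,1.5,3,0],[0.3,0,0,0,0],[0.15,0,0,0,0],[0.1,0,0,0,0],[-1,0,0,0,0],[-1,0,0,0,0],[-1,0,0,0,0]]' 20 >/dev/null; python3 st.py; python3 look.py w12 blue:0.045
```

```text
17.63 [0.4429 0.0747 0.0257] tilt [26.4  0. ] yaw -89.2 q [ 1.2300e-02  3.0440e-01  2.0797e+00 -5.0000e-04  7.3110e-01  1.5688e+00] w 0.0496 F [-0.7 -0.4 -0.5]
clk 17.68 tcp [0.4429 0.0747 0.0257] xdir -89.2 tilt_mrad [26.  0.] w 0.0492 F [-0.2 -0.6 -0.1]
blue px [322. 335.] circle 442.8 74.8 r 26.8 d_tool_mm [-0.1  0.1]
```

View pics/w12.png

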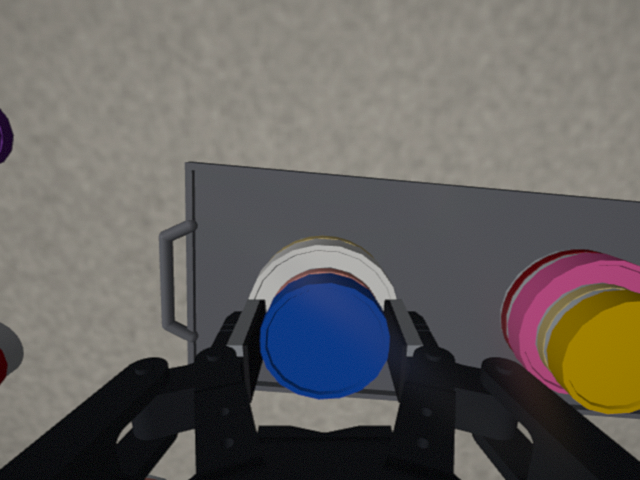

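```bash
python3 -m inch '[[-1,0,0,-4,0],[-1,0,0,-8,0],[-1,0,0,-16,0],[-1,0,0,-24,0],[-1,0,0,-24,0],[-1,0,0,-20,0],[-1,0,0,-12,0],[-1,0,0,-6,0],[-1,0,0,0,0],[-1,0,0,0,0]]' 25 >/dev/null; python3 st.py; python3 look.py w13
```

```text
18.52 [0.4386 0.0747 0.1489] tilt [26.3  0. ] yaw -89.2 q [ 1.2400e-02  1.3380e-01  1.9159e+00 -3.0000e-04  1.0656e+00  1.5687e+00] w 0.0491 F [-0.   0.2 -1.1]
clk 18.57 tcp [0.4386 0.0747 0.1489] xdir -89.2 tilt_mrad [26.  0.] w 0.0488 F [-0.6  0.2 -0.2]
```

View pics/w13.png

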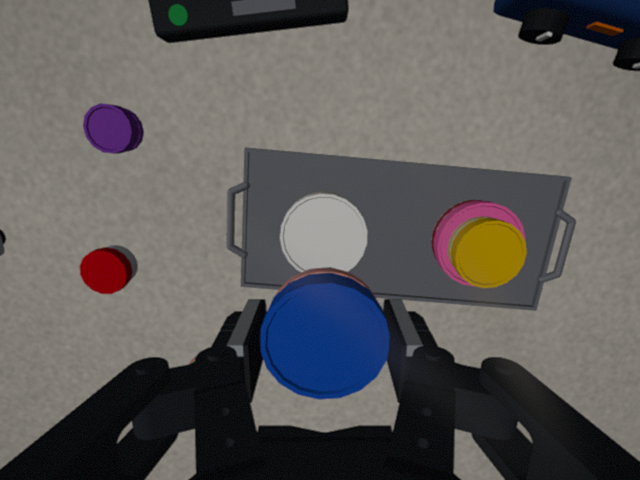

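```bash
python3 -m inch '[[-1,10,-1,0,0],[-1,20,-2,0,0],[-1,30,-3,0,0],[-1,38,-4,0,0],[-1,38,-4,0,0],[-1,38,-4,0,0],[-1,38,-4,0,0],[-1,38,-4,0,0],[-1,38,-4,0,0],[-1,38,-4,0,0],[-1,38,-4,0,0],[-1,28,-3,0,0],[-1,20,-2,0,0],[-1,12,-1,0,0],[-1,6,0,0,0],[-1,0,0,0,0],[-1,0,0,0,0]]' >/dev/null; python3 st.py; python3 look.py w14
```

```text
19.98 [ 0.477  -0.381   0.1256] tilt [-7.2 15.9] yaw -89.0 q [-0.7916  0.4097  1.5741  0.0066  1.1742  0.7597] w 0.0492 F [ 0.  -0.6 -0. ]
clk 20.03 tcp [ 0.477  -0.381   0.1256] xdir -89.0 tilt_mrad [-7. 16.] w 0.0489 F [-0.6 -0.2 -0.8]
```

View pics/w14.png

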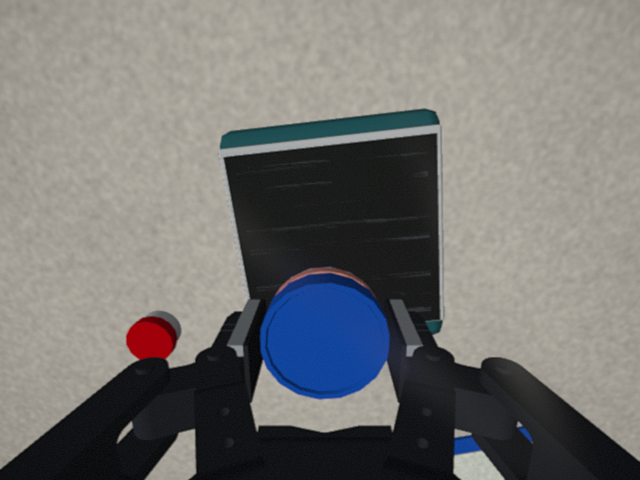

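```bash
python3 - <<'E'
from h import *
im=cv2.imread("pics/w14.png"); cv2.imwrite("pics/w14c.png",cv2.resize(im[90:350,190:470],None,fx=2.8,fy=2.2,interpolation=cv2.INTER_CUBIC))
E
python3 pl.py 0.076 225 157 437 134
```

```text
[[0.5397, -0.3273], [0.553, -0.434]] mean [ 0.5463 -0.3807] sides [0.1076 0.1076]
tool move to mean mm [  1.6 -69.1]
```

View pics/w14c.png

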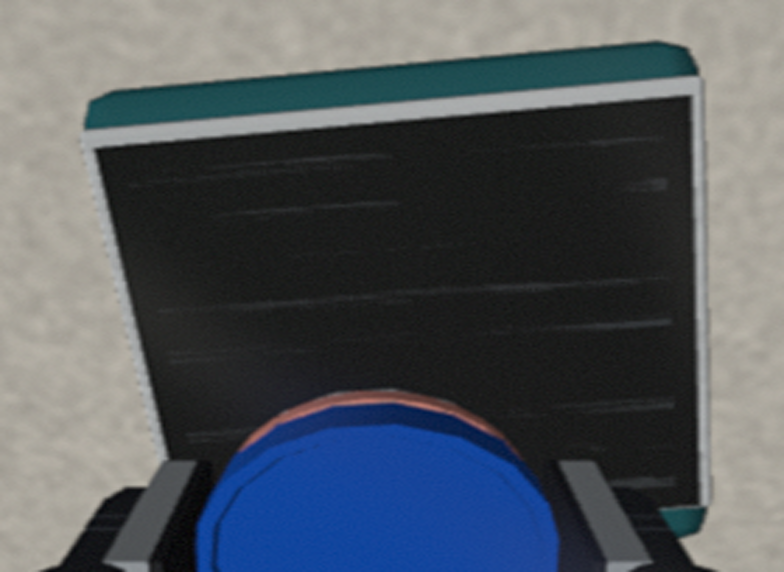

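```bash
python3 -m inch '[[-1,6.6,-17.4,0,0],[-1,0,0,0,0],[-1,0,0,6,0],[-1,0,0,10,0],[-1,0,0,8,0],[-1,0,0,4,0],[-1,0,0,0,0],[-1,0,0,0,0]]' >/dev/null; python3 st.py
```

```text
20.75 [ 0.4925 -0.3767  0.0958] tilt [-10.9  20.2] yaw -88.5 q [-0.7692  0.4516  1.5854  0.0077  1.1265  0.7726] w 0.049 F [ 0.   0.5 -0.9]
```

```bash
python3 -m inch '[[-1,10.7,-2.2,5,0],[-1,0,0,0,0],[-1,0,0,0,0]]' >/dev/null; python3 st.py;  python3 -m inch '[[-1,0,0,5,0],[-1,0,0,0,0],[-1,0,0,0,0]]' >/dev/null; python3 st.py
```

```text
21.0 [ 0.4949 -0.3883  0.0901] tilt [-10.9  20. ] yaw -88.5 q [-0.7797  0.4687  1.5707  0.0073  1.124   0.7623] w 0.0489 F [-0.1  0.2 -0.5]
21.25 [ 0.495  -0.3895  0.0848] tilt [-10.1  19.1] yaw -88.6 q [-0.7809  0.4742  1.5759  0.0072  1.1121  0.7623] w 0.0491 F [-0.5 -0.8 -0.7]
```

```bash
python3 -m inch '[[-1,-2,0.5,4.5,0],[-1,0,0,0,0],[-1,0,0,0,0]]' >/dev/null; python3 st.py;  python3 -m inch '[[-1,0,0,2,0],[-1,0,0,0,0],[-1,0,0,0,0]]' >/dev/null; python3 st.py
```

```text
21.5 [ 0.4943 -0.3872  0.08  ] tilt [-10.   19.2] yaw -88.6 q [-0.7791  0.4761  1.5864  0.0074  1.0997  0.764 ] w 0.0489 F [ 0.5  0.3 -0.1]
21.75 [ 0.4945 -0.3871  0.0785] tilt [-9.3 18.4] yaw -88.6 q [-0.7787  0.4771  1.5888  0.0074  1.0953  0.764 ] w 0.0485 F [ 0.   0.  -0.1]
```

```bash
python3 -m inch '[[-1,0,0,0.8,0],[0.2,0,0,0,0],[0.3,0,0,0,0],[0.5,0,0,0,0],[0.6,0,0,0,0],[0.6,0,0,0,0],[0.6,0,0,-5,0],[0.6,0,0,-12,0],[0.6,0,0,-20,0],[0.6,0,0,-20,0],[0.6,0,0,-10,0],[0.6,0,0,-4,0],[0.6,0,0,0,0]]' >/dev/null; python3 st.py; python3 look.py w15 blue:0.097
```

```text
22.83 [ 0.4947 -0.3878  0.1515] tilt [-11.3  20.6] yaw -88.6 q [-0.7794  0.4176  1.4909  0.0071  1.2555  0.7645] w 0.0677 F [-0.5 -0.4 -1.3]
clk 22.88 tcp [ 0.4947 -0.3878  0.1515] xdir -88.6 tilt_mrad [-11.  21.] w 0.0681 F [0.1 0.2 0.2]
blue px [323. 271.] circle 493.7 -386.9 r 26.5 d_tool_mm [-1.   1.1]
```

View pics/w15.png

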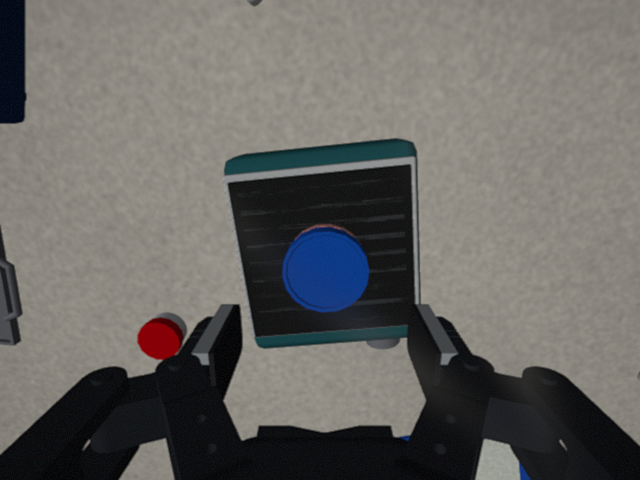

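```bash
python3 -m inch '[[0.6,-10,1,0,0],[0.6,-20,2.5,0,0],[0.6,-30,4,0,0],[0.6,-38,5,0,0],[0.6,-38,5,0,0],[0.6,-38,5,0,0],[0.6,-38,5,0,0],[0.6,-38,5,0,0],[0.6,-30,4,0,0],[0.6,-22,3,0,0],[0.6,-14,2,0,0],[0.6,-8,1,0,0],[0.6,-4,0.5,0,0],[0.6,0,0,0,0],[0.6,0,0,0,0]]' >/dev/null; python3 st.py; python3 look.py w16 yellow:0.045 pink:0.025
```

```text
24.13 [ 0.426  -0.0365  0.1445] tilt [-38.7  37.2] yaw -88.8 q [-0.2706  0.1499  1.9094  0.0282  1.1298  1.266 ] w 0.0683 F [-0.6 -0.6  0.3]
clk 24.18 tcp [ 0.426  -0.0365  0.1445] xdir -88.8 tilt_mrad [-39.  37.] w 0.0685 F [0.2 0.2 0.1]
yellow px [341. 225.] circle 437.0 -42.2 r 26.0 d_tool_mm [  5.9 -10.9]
pink px [339. 210.] circle 438.0 -43.3 r 34.0 d_tool_mm [  7.  -11.8]
```

View pics/w16.png

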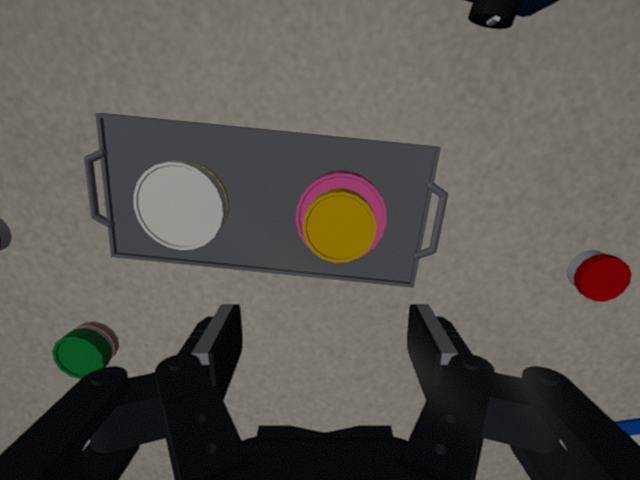

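```bash
python3 -m inch '[[0.6,0,0,8,0],[0.6,0,0,16,0],[0.6,0,0,20,0],[0.6,0,0,18,0],[0.6,0,0,12,0],[0.6,0,0,6,0],[0.6,0,0,2,0],[0.6,0,0,0,0],[0.6,0,0,0,0]]' >/dev/null; python3 st.py; python3 look.py w17 yellow:0.045 pink:0.025
```

```text
24.93 [ 0.4269 -0.0413  0.0568] tilt [-35.   34.5] yaw -89.4 q [-0.2793  0.2606  2.035   0.0303  0.8894  1.2614] w 0.0682 F [-0.7 -0.7  0.2]
clk 24.98 tcp [ 0.4269 -0.0413  0.0568] xdir -89.4 tilt_mrad [-35.  35.] w 0.0681 F [ 0.7  0.1 -1.2]
yellow px [330. 283.] circle 437.6 -41.8 r 27.0 d_tool_mm [  0.6 -10.7]
pink px [322. 238.] circle 439.0 -43.6 r 34.2 d_tool_mm [  2.4 -12.1]
```

```bash
python3 -m inch '[[0.6,1.5,-11,0,0],[0.6,0,0,0,0],[0.6,0,0,0,0]]' >/dev/null; python3 st.py; python3 -m inch '[[0.6,0,0,12,0],[0.6,0,0,0,0],[0.6,0,0,0,0]]' >/dev/null; python3 st.py;python3 -m inch '[[0.6,0,0,10,0],[0.6,0,0,0,0],[0.6,0,0,0,0]]' >/dev/null; python3 st.py
```

```text
25.23 [ 0.4409 -0.0435  0.0582] tilt [-30.   33.1] yaw -89.4 q [-0.2754  0.274   2.0081  0.0303  0.8977  1.2657] w 0.0687 F [ 0.1  0.3 -0.3]
25.48 [ 0.4432 -0.0435  0.0476] tilt [-25.2  31.7] yaw -89.4 q [-0.2741  0.2899  2.0205  0.0312  0.8644  1.2651] w 0.0682 F [-0.4 -0.5  0.1]
25.73 [ 0.4439 -0.0433  0.039 ] tilt [-23.   31.1] yaw -89.4 q [-0.2732  0.3026  2.0313  0.0319  0.8385  1.2645] w 0.0682 F [ 0.6 -0.   0.2]
```

```bash
python3 -m inch '[[0.6,-1.3,6.3,8,0],[0.6,0,0,0,0],[0.6,0,0,0,0]]' >/dev/null; python3 st.py; python3 look.py w18 yellow:0.045 pink:0.025
```

```text
25.98 [ 0.4387 -0.0421  0.0329] tilt [-19.9  30.3] yaw -89.3 q [-0.2738  0.3043  2.0519  0.0327  0.8131  1.2625] w 0.068 F [0.9 0.6 0.5]
clk 26.03 tcp [ 0.4387 -0.0421  0.0329] xdir -89.3 tilt_mrad [-20.  30.] w 0.0683 F [-0.2  0.3 -0.9]
yellow px [324. 331.] circle 437.8 -42.4 r 27.2 d_tool_mm [0.2 0.9]
pink px [328. 281.] circle 439.6 -43.4 r 34.4 d_tool_mm [ 1.3 -0.9]
```

View pics/w18.png

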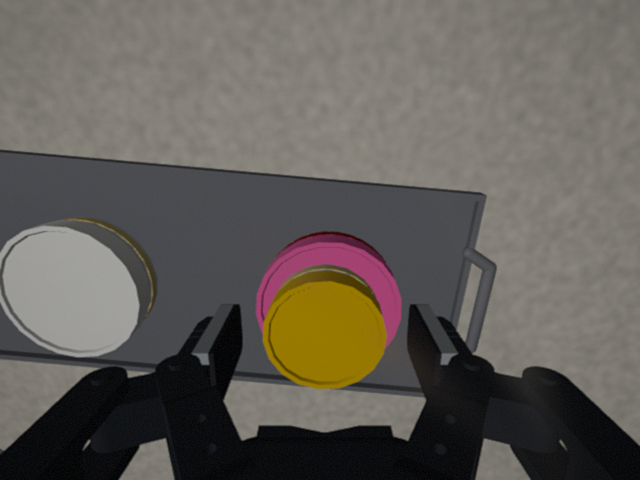

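```bash
python3 -m inch '[[0.6,0.3,0.9,6,0],[0.6,0,0,0,0],[0.3,0,0,0,0],[0.15,0,0,0,0],[0.1,0,0,0,0],[-1,0,0,0,0],[-1,0,0,0,0],[-1,0,0,0,0]]' 20 >/dev/null; python3 st.py; python3 look.py w19 yellow:0.045 pink:0.025
```

```text
26.7 [ 0.4389 -0.0426  0.0277] tilt [-17.9  29.7] yaw -89.3 q [-0.2747  0.3118  2.0589  0.0332  0.7965  1.2608] w 0.0488 F [-0.4  0.5  0.3]
clk 26.75 tcp [ 0.4389 -0.0426  0.0277] xdir -89.3 tilt_mrad [-18.  30.] w 0.0493 F [0.3 0.8 0.8]
yellow px [334. 339.] circle 438.2 -42.8 r 27.4 d_tool_mm [0.2 0.7]
pink px [331. 265.] circle 446.0 -42.8 r 31.7 d_tool_mm [ 0.2 -7. ]
```

View pics/w19.png

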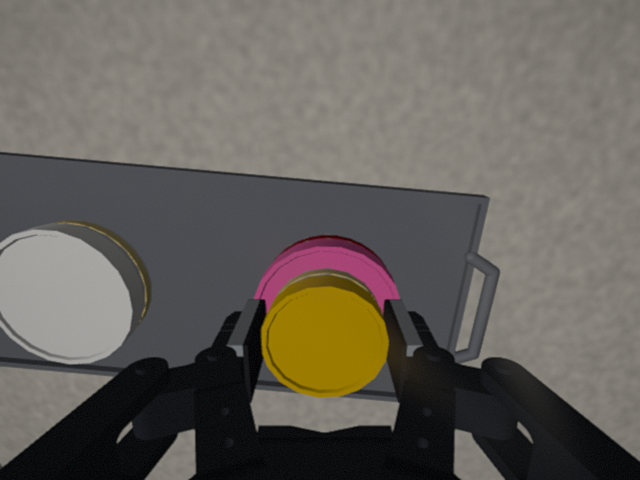

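```bash
python3 -m inch '[[-1,0,0,-3,0],[-1,0,0,-6,0],[-1,0,0,-12,0],[-1,0,0,-20,0],[-1,0,0,-20,0],[-1,0,0,-18,0],[-1,0,0,-10,0],[-1,0,0,-5,0],[-1,0,0,0,0],[-1,0,0,0,0]]' 25 >/dev/null; python3 st.py; python3 look.py w20
```

```text
27.58 [ 0.4401 -0.0455  0.1285] tilt [-18.3  29.7] yaw -89.3 q [-0.2801  0.1775  1.9198  0.0267  1.0702  1.2659] w 0.0491 F [ 0.6  0.2 -0.3]
clk 27.63 tcp [ 0.4401 -0.0455  0.1285] xdir -89.3 tilt_mrad [-18.  30.] w 0.0492 F [-0.1 -0.5 -0.1]
```

View pics/w20.png

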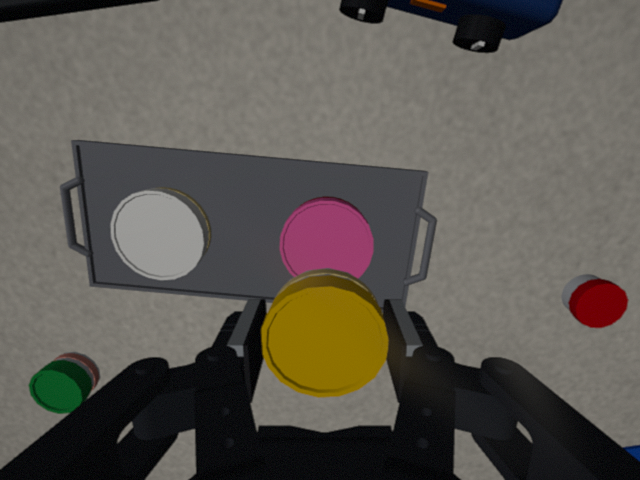

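```bash
python3 -m inch '[[-1,-10,-1.5,0,0],[-1,-20,-3,0,0],[-1,-30,-4,0,0],[-1,-38,-5,0,0],[-1,-38,-5,0,0],[-1,-38,-5,0,0],[-1,-38,-5,0,0],[-1,-38,-5,0,0],[-1,-38,-5,0,0],[-1,-38,-5,0,0],[-1,-32,-4,0,0],[-1,-24,-3,0,0],[-1,-17,-2,0,0],[-1,-11,-1.5,0,0],[-1,-6,-1,0,0],[-1,-2,0,0,0],[-1,0,0,0,0],[-1,0,0,0,0]]' >/dev/null; python3 st.py; python3 look.py w21
```

```text
29.13 [0.4797 0.4007 0.121 ] tilt [-50.7  23.3] yaw -89.6 q [0.5572 0.4385 1.5388 0.0501 1.1955 2.1016] w 0.0489 F [-0.5 -0.1 -1.6]
clk 29.18 tcp [0.4797 0.4007 0.121 ] xdir -89.6 tilt_mrad [-51.  23.] w 0.0489 F [ 1.  -0.5 -0.7]
```

View pics/w21.png

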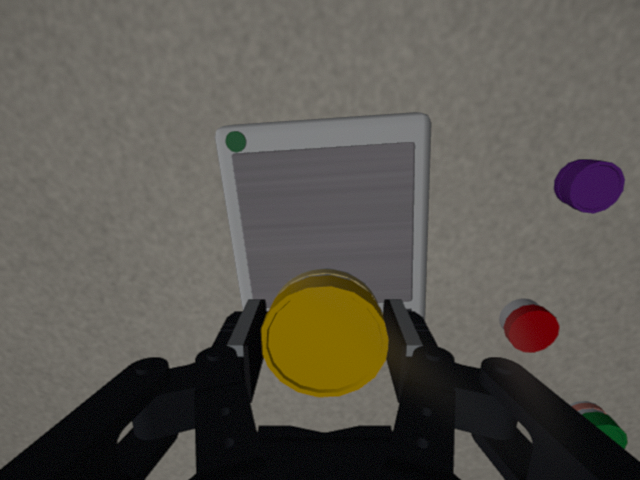

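```bash
python3 pl.py 0.047 234 153 414 142 411 300;python3 pl.py 0.047 234 153 411 300
```

```text
[[0.5403, 0.4541], [0.5473, 0.3529], [0.4484, 0.3459]] mean [0.512  0.3843] sides [0.142  0.1014 0.0991]
tool move to mean mm [ 16.2 -31.9]
[[0.5405, 0.4543], [0.4486, 0.346]] mean [0.4945 0.4002] sides [0.1421 0.1421]
tool move to mean mm [  0.4 -14.4]
```

```bash
python3 -m inch '[[-1,1,-7,0,0],[-1,0,0,0,0],[-1,0,0,0,0],[-1,0,0,8,0],[-1,0,0,16,0],[-1,0,0,12,0],[-1,0,0,6,0],[-1,0,0,2,0],[-1,0,0,0,0],[-1,0,0,0,0]]' >/dev/null; python3 st.py
```

```text
30.12 [0.4875 0.3974 0.0757] tilt [-47.3  24.9] yaw -89.9 q [0.5466 0.4828 1.5877 0.0515 1.0991 2.0916] w 0.0487 F [0.  0.1 0.1]
```

```bash
python3 -m inch '[[-1,-1.5,-6,10,0],[-1,0,0,0,0],[-1,0,0,0,0]]' >/dev/null; python3 st.py; python3 -m inch '[[-1,0,0,9,0],[-1,0,0,0,0],[-1,0,0,0,0]]' >/dev/null; python3 st.py
```

```text
30.37 [0.4945 0.4    0.0659] tilt [-44.7  26.5] yaw -89.9 q [0.5444 0.5001 1.5841 0.0519 1.0825 2.0884] w 0.0491 F [ 0.1  0.2 -0. ]
30.62 [0.4948 0.4006 0.0564] tilt [-43.6  27.2] yaw -89.9 q [0.5449 0.5097 1.5942 0.0525 1.0615 2.0878] w 0.0489 F [ 0.9  0.2 -0.4]
```

```bash
python3 -m inch '[[-1,1,0.5,3,0],[-1,0,0,0,0],[-1,0,0,0,0]]' >/dev/null; python3 st.py; python3 -m inch '[[-1,0,0,1.5,0],[-1,0,0,0,0],[-1,0,0,0,0]]' >/dev/null; python3 st.py
```

```text
30.87 [0.4938 0.3995 0.053 ] tilt [-44.  27.] yaw -89.9 q [0.5442 0.5116 1.6009 0.0528 1.0534 2.0865] w 0.0489 F [ 0.  -0.1  0.1]
31.12 [0.4937 0.3996 0.0517] tilt [-43.6  27.2] yaw -89.9 q [0.5444 0.5127 1.6027 0.0529 1.05   2.0864] w 0.0489 F [-0.8  0.1 -0.4]
```

```bash
python3 -m inch '[[-1,0,0,0.6,0],[0.2,0,0,0,0],[0.3,0,0,0,0],[0.5,0,0,0,0],[0.6,0,0,0,0],[0.6,0,0,0,0],[0.6,0,0,-5,0],[0.6,0,0,-12,0],[0.6,0,0,-20,0],[0.6,0,0,-20,0],[0.6,0,0,-10,0],[0.6,0,0,-4,0],[0.6,0,0,0,0]]' >/dev/null; python3 st.py; python3 look.py w22 yellow:0.068
```

```text
32.2 [0.4967 0.3974 0.1259] tilt [-44.4  26.7] yaw -89.9 q [0.5391 0.4466 1.511  0.0489 1.2087 2.0901] w 0.0682 F [ 0.3 -0.6  0.6]
clk 32.25 tcp [0.4967 0.3974 0.1259] xdir -89.9 tilt_mrad [-44.  27.] w 0.0681 F [ 0.3 -0.4  0.2]
yellow px [326. 272.] circle 493.2 399.8 r 27.0 d_tool_mm [-2.4  3.5]
```

View pics/w22.png

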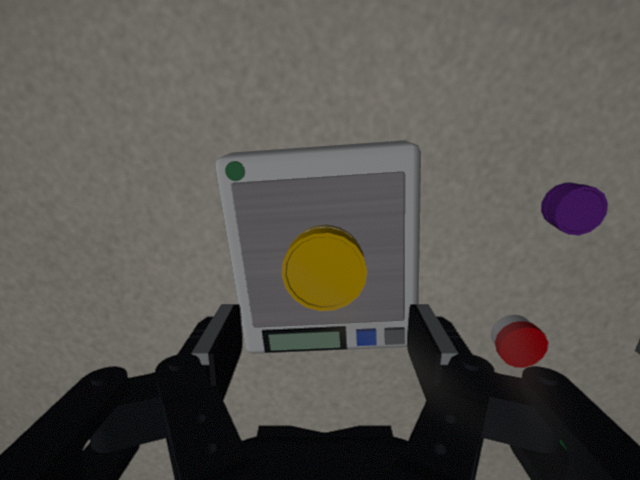

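```bash
python3 -m inch '[[0.85,8,0.5,-1,0],[0.85,15,1.5,-1,0],[0.85,22,2.5,-1,0],[0.85,26,2.8,-1,0],[0.85,26,2.8,-1,0],[0.85,26,2.8,-1,0],[0.85,26,2.8,-1,0],[0.85,26,2.8,-1,0],[0.85,26,2.8,-1,0],[0.85,26,2.8,-1,0],[0.85,26,2.8,-1,0],[0.85,26,2.8,-1,0],[0.85,26,2.8,-1,0],[0.85,26,2.8,-1,0],[0.85,26,2.8,-1,0],[0.85,26,2.8,-1,0],[0.85,18,2,0,0],[0.85,12,1,0,0],[0.85,7,0,0,0],[0.85,3,0,0,0]]' >/dev/null; python3 st.py; python3 look.py w23 pink:0.025
```

```text
33.92 [ 0.4243 -0.0633  0.1186] tilt [-86.2  14.3] yaw -90.0 q [-0.3004  0.2049  1.9159 -0.0132  1.1076  1.2765] w 0.0789 F [ 0.7  0.2 -0.8]
clk 33.97 tcp [ 0.4243 -0.0633  0.1186] xdir -90.0 tilt_mrad [-86.  14.] w 0.0792 F [-0.7 -0.   0.1]
pink px [299. 214.] circle 438.2 -43.2 r 34.4 d_tool_mm [-20.1 -13.9]
```

View pics/w23.png

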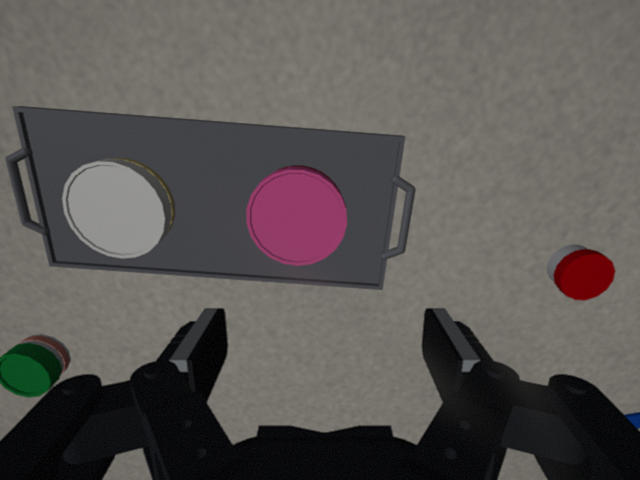

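```bash
python3 -m inch '[[0.85,-20,-14,0,0],[0.85,0,0,0,0],[0.85,0,0,0,0],[0.85,0,0,12,0],[0.85,0,0,0,0],[0.85,0,0,12,0],[0.85,0,0,0,0],[0.85,0,0,12,0],[0.85,0,0,0,0],[0.85,0,0,12,0],[0.85,0,0,0,0],[0.85,0,0,0,0]]' >/dev/null; python3 st.py; python3 look.py w24 pink:0.025
```

```text
34.97 [ 0.4328 -0.0395  0.0715] tilt [-86.9  14.7] yaw -89.7 q [-0.2455  0.2715  1.9693 -0.0082  0.9889  1.3247] w 0.0791 F [0.4 0.9 0.6]
clk 35.02 tcp [ 0.4328 -0.0395  0.0715] xdir -89.7 tilt_mrad [-87.  15.] w 0.079 F [-0.5  0.2  0.6]
pink px [333. 259.] circle 439.0 -43.2 r 35.2 d_tool_mm [ 3.7 -6.1]
```

```bash
python3 -m inch '[[0.85,3.5,-11,0,0],[0.85,0,0,0,0],[0.85,0,0,0,0],[0.85,0,0,8,0],[0.85,0,0,14,0],[0.85,0,0,8,0],[0.85,0,0,3,0],[0.85,0,0,0,0],[0.85,0,0,0,0]]' >/dev/null; python3 st.py; python3 look.py w25 pink:0.025
```

```text
35.77 [ 0.4447 -0.0435  0.0381] tilt [-81.6  13.3] yaw -89.7 q [-0.2477  0.3309  1.9891 -0.009   0.9041  1.3235] w 0.0791 F [ 0.1 -0.5 -0.6]
clk 35.82 tcp [ 0.4447 -0.0435  0.0381] xdir -89.7 tilt_mrad [-82.  13.] w 0.0792 F [-0.7 -0.2 -0.8]
pink px [329. 308.] circle 439.6 -43.1 r 36.1 d_tool_mm [-0.5  5. ]
```

View pics/w25.png

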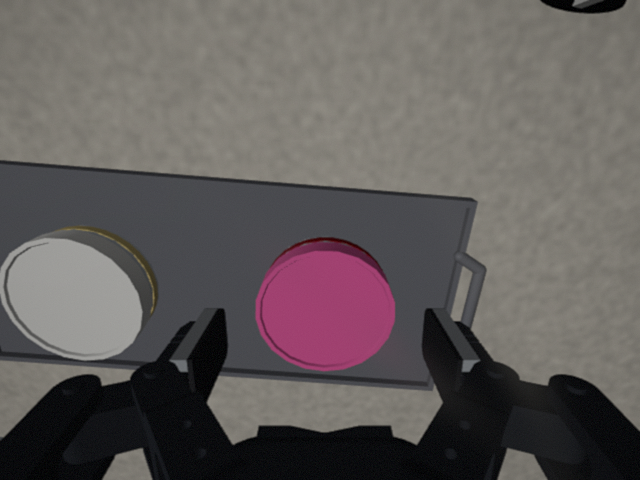

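```bash
python3 -m inch '[[0.85,0,2,10,0],[0.85,0,0,0,0],[0.85,0,0,0,0]]' >/dev/null; python3 st.py; python3 -m inch '[[0.85,0,2,10,0],[0.85,0,0,0,0],[0.85,0,0,0,0]]' >/dev/null; python3 st.py; python3 look.py w26 pink:0.025
```

```text
36.07 [ 0.4431 -0.0437  0.0293] tilt [-78.8  12.6] yaw -89.7 q [-0.2489  0.3407  2.0046 -0.0093  0.8758  1.3227] w 0.0787 F [ 1.2 -1.2  1. ]
36.32 [ 0.442  -0.0439  0.021 ] tilt [-75.3  11.8] yaw -89.7 q [-0.25    0.3504  2.0188 -0.0096  0.8483  1.322 ] w 0.0789 F [-0.3 -0.5  0.2]
clk 36.37 tcp [ 0.442  -0.0439  0.021 ] xdir -89.7 tilt_mrad [-75.  12.] w 0.079 F [ 0.5  0.1 -0.1]
pink px [326. 323.] circle 440.0 -43.3 r 36.4 d_tool_mm [-0.6  2. ]
```

```bash
python3 -m inch '[[0.85,-0.6,2,10,0],[0.85,0,0,0,0],[0.85,0,0,0,0]]' >/dev/null; python3 st.py; python3 -m inch '[[0.85,0,1,8,0],[0.85,0,0,0,0],[0.85,0,0,0,0]]' >/dev/null; python3 st.py
```

```text
36.62 [ 0.4409 -0.0436  0.0128] tilt [-71.9  10.9] yaw -89.7 q [-0.2498  0.3604  2.0327 -0.0098  0.8209  1.3224] w 0.0791 F [ 0.9 -0.6  0.6]
36.87 [ 0.4406 -0.0438  0.0055] tilt [-69.2  10.2] yaw -89.7 q [-0.2504  0.3707  2.0432 -0.0101  0.7974  1.322 ] w 0.0792 F [ 0.6 -0.3 -0. ]
```

```bash
python3 look.py w27 pink:0.025
```

```text
clk 36.92 tcp [ 0.4406 -0.0438  0.0055] xdir -89.7 tilt_mrad [-69.  10.] w 0.0788 F [-0.6 -0.   0.4]
pink px [325. 342.] circle 440.2 -43.1 r 36.9 d_tool_mm [-0.7  0.4]
```

View pics/w27.png

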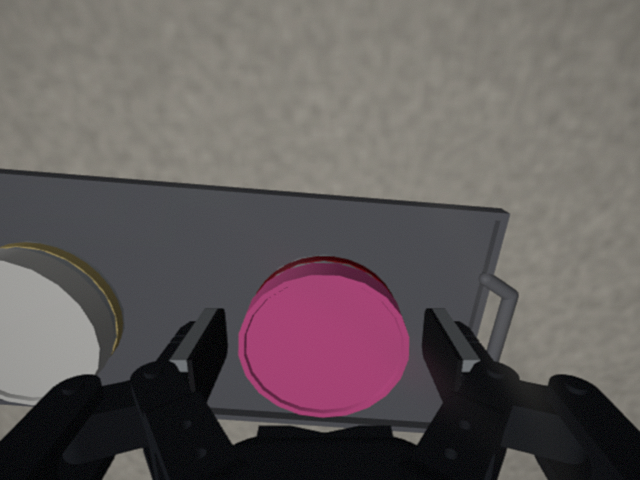

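```bash
python3 -m inch '[[0.85,-0.5,0.5,3,0],[0.85,0,0,0,0],[0.65,0,0,0,0],[0.55,0,0,0,0],[0.5,0,0,0,0],[-1,0,0,0,0],[-1,0,0,0,0],[-1,0,0,0,0]]' 22 >/dev/null; python3 st.py; python3 look.py w28
```

```text
37.58 [ 0.44   -0.0432  0.0028] tilt [-69.   10.1] yaw -89.7 q [-0.2496  0.3743  2.0478 -0.0102  0.7889  1.323 ] w 0.0652 F [ 0.7 -0.3 -0.5]
clk 37.63 tcp [ 0.44   -0.0432  0.0028] xdir -89.7 tilt_mrad [-69.  10.] w 0.0652 F [ 0.  -0.3  0.6]
```

View pics/w28.png

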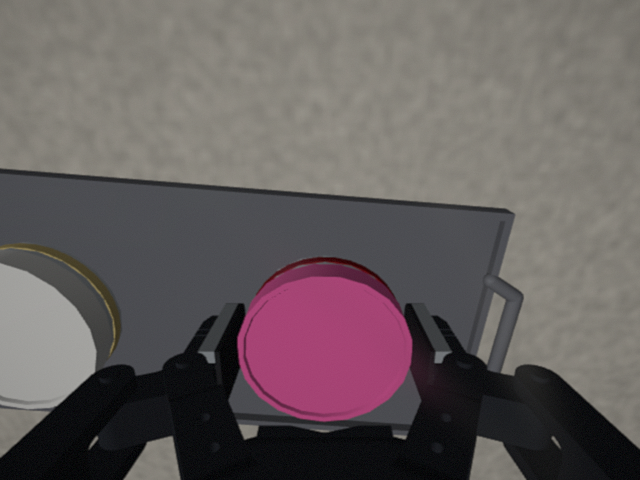

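```bash
python3 -m inch '[[-1,0,0,-3,0],[-1,0,0,-6,0],[-1,0,0,-12,0],[-1,0,0,-18,0],[-1,0,0,-18,0],[-1,0,0,-14,0],[-1,0,0,-8,0],[-1,0,0,-4,0],[-1,0,0,0,0],[-1,0,0,0,0]]' 30 >/dev/null; python3 st.py; python3 look.py w29
```

```text
38.47 [ 0.4449 -0.0438  0.0909] tilt [-71.1  10.7] yaw -89.7 q [-0.2482  0.2545  1.9296 -0.0083  1.0291  1.3214] w 0.0645 F [-0.  -0.2  0.3]
clk 38.52 tcp [ 0.4449 -0.0438  0.0909] xdir -89.7 tilt_mrad [-71.  11.] w 0.0644 F [-0.2  0.5 -1.6]
```

View pics/w29.png

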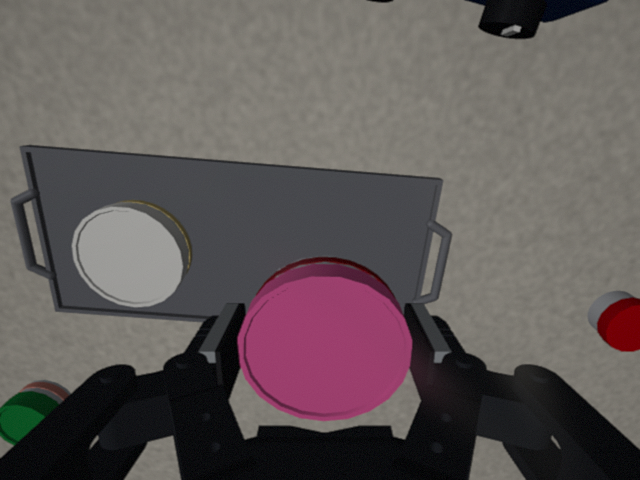

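```bash
python3 -m inch '[[-1,-5,-6,-1,0],[-1,-10,-12,-2,0],[-1,-15,-18,-2,0],[-1,-20,-25,-2,0],[-1,-21.5,-27,-2,0],[-1,-21.5,-27,-2,0],[-1,-21.5,-27,-2,0],[-1,-20,-25,-2,0],[-1,-15,-18,-2,0],[-1,-10,-12,-1,0],[-1,-5,-6,0,0],[-1,-2,-2,0,0],[-1,0,0,0,0],[-1,0,0,0,0]]' >/dev/null; python3 st.py; python3 look.py w30
```

```text
39.68 [0.6529 0.1377 0.078 ] tilt [-97.5  13.3] yaw -89.9 q [0.0915 0.5668 1.4251 0.0234 1.2457 1.6505] w 0.0644 F [-0.4  0.  -0. ]
clk 39.73 tcp [0.6529 0.1377 0.078 ] xdir -89.9 tilt_mrad [-97.  13.] w 0.0648 F [-1.   0.4 -2. ]
```

View pics/w30.png

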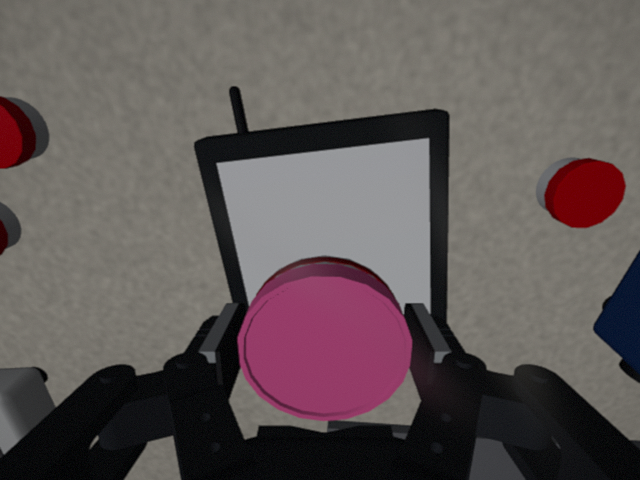

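```bash
python3 pl.py 0.026 217 164 429 139
```

```text
[[0.7081, 0.1928], [0.7209, 0.0871]] mean [0.7145 0.1399] sides [0.1065 0.1065]
tool move to mean mm [ -2.6 -61.4]
```

```bash
python3 -m inch '[[-1,4,-12,0,0],[-1,0,0,0,0],[-1,0,0,0,0],[-1,0,0,6,0],[-1,0,0,12,0],[-1,0,0,8,0],[-1,0,0,4,0],[-1,0,0,1,0],[-1,0,0,0,0],[-1,0,0,0,0]]' >/dev/null; python3 st.py
```

```text
40.62 [0.6555 0.1303 0.0468] tilt [-100.9   13.4] yaw -90.1 q [0.0804 0.5978 1.4527 0.0231 1.1909 1.6433] w 0.0649 F [ 0.5  0.2 -0.4]
```

```bash
python3 -m inch '[[-1,-3.2,-7.5,9,0],[-1,0,0,0,0],[-1,0,0,0,0]]' >/dev/null; python3 st.py; python3 -m inch '[[-1,0,0,5,0],[-1,0,0,0,0],[-1,0,0,0,0]]' >/dev/null; python3 st.py
```

```text
40.87 [0.6636 0.1342 0.0372] tilt [-98.5  13.7] yaw -90.1 q [0.0849 0.6167 1.4416 0.0238 1.1806 1.6473] w 0.0649 F [-0.7 -0.4 -0.4]
41.12 [0.6636 0.1345 0.0315] tilt [-98.3  13.7] yaw -90.1 q [0.0854 0.622  1.4472 0.0239 1.1695 1.6472] w 0.0648 F [-0.5 -0.2 -1. ]
```

```bash
python3 -m inch '[[-1,0.8,1,4,0],[-1,0,0,0,0],[-1,0,0,0,0]]' >/dev/null; python3 st.py; python3 -m inch '[[-1,0,0,1.5,0],[-1,0,0,0,0],[-1,0,0,0,0]]' >/dev/null; python3 st.py; python3 look.py w31
```

```text
41.37 [0.6619 0.1336 0.0273] tilt [-98.4  13.6] yaw -90.1 q [0.0844 0.6238 1.4559 0.0238 1.1591 1.646 ] w 0.0646 F [0.3 0.1 0.4]
41.62 [0.6616 0.1335 0.0258] tilt [-98.3  13.6] yaw -90.1 q [0.0843 0.6249 1.4581 0.0239 1.1558 1.6459] w 0.0648 F [ 0.2 -0.6 -0.7]
clk 41.67 tcp [0.6616 0.1335 0.0258] xdir -90.1 tilt_mrad [-98.  14.] w 0.0648 F [ 0.   0.  -1.5]
```

View pics/w31.png

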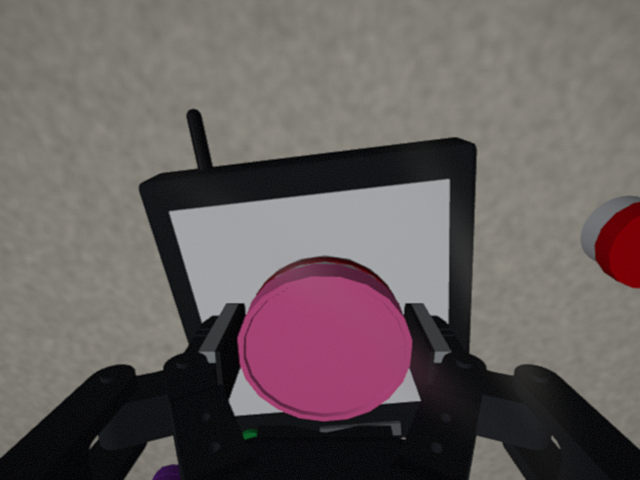

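Pink is about 1 mm above or touching the diffuser, and centred. I release it and withdraw.

```bash
python3 -m inch '[[-1,0,0,0.5,0],[0.6,0,0,0,0],[0.7,0,0,0,0],[0.85,0,0,0,0],[0.85,0,0,0,0],[0.85,0,0,0,0],[0.85,0,0,-5,0],[0.85,0,0,-12,0],[0.85,0,0,-20,0],[0.85,0,0,-22,0],[0.85,0,0,-22,0],[0.85,0,0,-16,0],[0.85,0,0,-8,0],[0.85,0,0,-3,0],[0.85,0,0,0,0],[0.85,0,0,0,0]]' >/dev/null; python3 st.py; python3 look.py w32 pink:0.047
```

```text
43.0 [0.6735 0.1321 0.1442] tilt [-94.6  13.9] yaw -90.1 q [0.0808 0.5432 1.2932 0.0218 1.3986 1.6483] w 0.0791 F [ 0.3 -0.  -0.6]
clk 43.05 tcp [0.6735 0.1321 0.1442] xdir -90.1 tilt_mrad [-95.  14.] w 0.0792 F [-0.3  0.3 -0.2]
pink px [322. 252.] circle 660.9 133.8 r 34.8 d_tool_mm [-1.7 12.5]
pink px [13. 82.] circle 769.0 322.0 r 15.4 d_tool_mm [-190.1  -94.9]
```

View pics/w32.png

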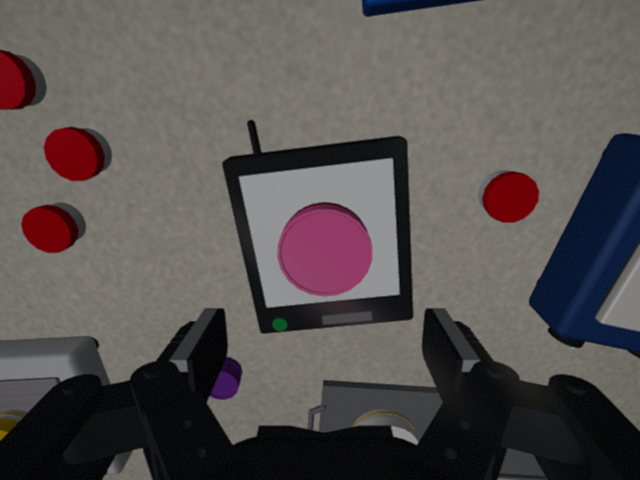

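```bash
python3 - <<'E'
from h import *
for c in("top","side"):
    p=eyes.get_image(c); im=p["frame"].copy()
    cv2.imwrite(f"pics/{c}_end.png",im[:,:,::-1])
    for n,z,P in (("yellow_dish",.068,(.4935,.399)),("blue_dish",.097,(.4943,-.3873)),("green_dish",.091,(.6592,-.1157)),("pink_dish",.047,(.6622,.1335)),("white_dish",.025,(.4425,.0745))):
        for r in regions_of(p,n)[:3]:
            e=ctr(r["mask"]); w=px2w(p,*e[0],z)[:2]
            print(c,n,round(r["confidence"],2),np.round(e[0],0),w.round(4),"off mm",((w-P)*1000).round(1))
E
```

```text
top yellow_dish 0.75 [137. 250.] [0.4909 0.3949] off mm [-2.6 -4.1]
top blue_dish 0.62 [482. 240.] [ 0.4922 -0.3857] off mm [-2.1  1.6]
top green_dish 0.73 [359. 172.] [ 0.656  -0.1159] off mm [-3.2 -0.2]
top white_dish 0.82 [280. 269.] [0.4426 0.0739] off mm [ 0.1 -0.6]
side yellow_dish 0.77 [271. 464.] [0.4907 0.3989] off mm [-2.8 -0.1]
side blue_dish 0.69 [338. 120.] [ 0.4931 -0.3712] off mm [-1.2 16.1]
side green_dish 0.95 [406. 355.] [0.3186 0.2204] off mm [-340.6  336.1]
side green_dish 0.79 [278. 365.] [0.5064 0.2682] off mm [-152.8  383.9]
side green_dish 0.51 [244. 190.] [ 0.6541 -0.102 ] off mm [-5.1 13.7]
side pink_dish 0.82 [211. 299.] [0.6568 0.1409] off mm [-5.4  7.4]
side pink_dish 0.36 [338. 120.] [ 0.4988 -0.446 ] off mm [-163.4 -579.5]
side pink_dish 0.2 [334. 296.] [0.4409 0.0979] off mm [-221.3  -35.6]
side white_dish 0.58 [334. 297.] [0.4417 0.0845] off mm [-0.8 10. ]
```

View pics/side_end.png

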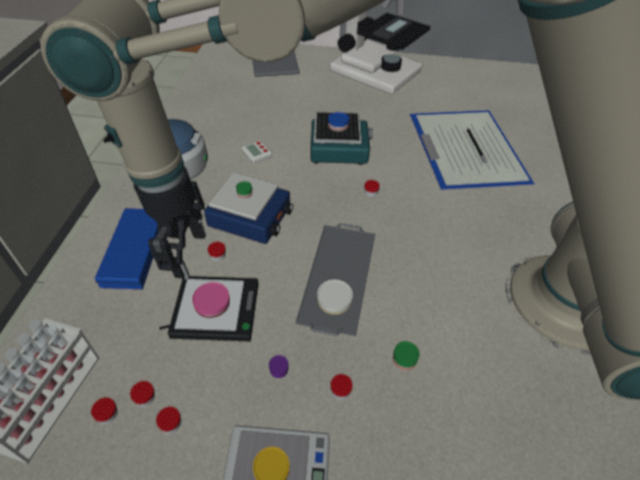

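View pics/top_end.png

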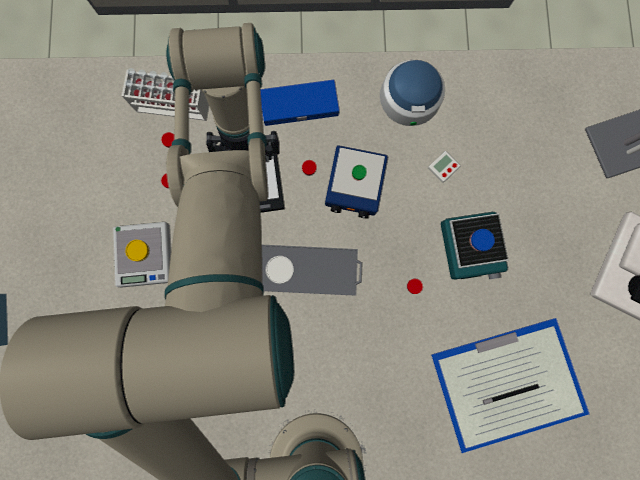

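All four dishes stand in the middle of their plates, white has not moved, and the gripper is clear.

```bash
python3 -c "
from rig import manip
print(manip.sign_off())"
```

```text
the job is handed in; nothing more can be done
None
```

The job is handed in at about 44 s on the robot's clock. Yellow is on the balance pan, blue on the shaker, green on the hot plate and pink on the light pad. The white blank is still on the tray and was never touched.

- **Placement:** after each release the wrist camera put the dish within about 2 mm of my estimate of its plate's middle. The last top picture put yellow, blue and green 3–5 mm from their plates' middles. It put white within 1 mm of my estimate of where it started.
- **Checks that disagreed:** the last side picture put blue 16 mm, green 15 mm, pink 9 mm and white 10 mm off. I put this down to its slanted view taking in the dish walls, since it showed the same 8 to 10 mm shift for the untouched white dish before any move. In the last top picture the arm hid pink, so its position rests on the wrist camera alone.
- **Gripper tilt:** the gripper drifted to nearly 6° off vertical by the last dish, and the rows gave no way to correct that. The dishes should have been only a degree or two off level while held. I lowered them in small steps and let go at or about 1 mm above the plates. I saw no tipped dish in the final pictures.

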